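Hone both faces of a knife on the sloping plate

TASK

Take the red-handled knife from the rack and give its left face a light honing stroke on the sloping blue plate: blade across the plate, spine leaning back up the slope so that the blade lies about 20 degrees to the plate, heel set down in the upper half, then drawn down and lengthwise, still bearing, to finish on the tip in the lower half, the plate giving a little on its rubber buffers but never pushed down to its stops. Lift off, turn the knife end for end and give the right face the same stroke. Then put the knife back as it was, edge down and fully home in its own slot with the handle out at the same end, and leave everything else undisturbed.

Things in the scene. Friction and masses are not known exactly. Their poses are not given: they have to be found in the camera images.
- knife: Red-handled knife, 0.17 kg, spine up in one of the rack's 3 slots. Origin: heel (rear end) of the cutting edge, mid-thickness; x along the straight edge to the tip, z to the spine, y out of the left face (left as seen from the handle, spine up). Blade 3 mm thick, 36 mm edge to spine. Handle: x -12 to -115, z 12 to 38 (butt z 7 to 38), flat sides 18 apart in y; grip it near x -60, z 25, closing along y.
- knife_heel (a point): Heel of the red-handled knife's cutting edge (same point and axes as knife). The knife balances just ahead of its heel.
- knife_tip (a point): Front end of the red-handled knife's cutting edge, 118 mm ahead of the heel; the spine slopes down to it over the last 35 mm.
- plate_face (a point): Centre of the working face of the blue diamond honing plate, 150 mm down the slope x 50 mm wide, 115 mm above the bench. x points down the slope, y across (robot's left at yaw 0), z out of the face. It slopes 40 degrees from level, falling away from the robot; lower end 67 mm, upper end 163 mm above the bench. Nothing stands above the face or beside it but a 5 mm high base flange.
- plate (a joint): How far the plate is pressed in along its normal against its four soft rubber buffers (m): 0 at rest, 0.008 at its stops. It takes about 0.4 N to start and 0.9 N more per mm, and springs back.
- hone: Grey bent steel bracket, bolted down, that carries the plate. Origin on the bench below the centre of the plate's face; x level, to the low end of the plate, z up. 56 mm wide, base flange 190 x 120 mm.
- rack: Fixed wooden knife rack 130 (x) x 170 (y) x 48 mm high; origin under the tall block's centre, on the bench, z up. Slots along x, open at top and ends, at y = -60, 0, 60 mm: 6 mm wide, mouth rounded 5 mm, floor 20 mm up. They run on through a low step (29 mm high, x -65 to -105), where the bolsters rest. Heel of a stored knife at x about -76, tip to +x, handle out past -x, underside 32 mm (butt 27) up.
- black_knife: Black-handled knife. Same size and shape as the red-handled knife, also in a slot of the rack; origin at the heel of its edge. Leave alone.
- wood_knife: Wooden-handled knife with a brass bolster. Same size and shape as the red-handled knife, also in a slot of the rack; origin at the heel of its edge. Leave alone.
- oil_bottle: Clear bottle with yellow cap, 48 mm diameter, 125 mm high; origin under its centre. Leave alone.
- wrench: Steel wrench, 200 mm long, lying on the bench. Leave alone.
- slip_stone: Reddish slip stone 100 x 28 x 12 mm; origin under its centre. Leave alone.
- flange: Steel wheel flange, a ring 84 mm across and 14 mm high; origin under its centre. Leave alone.
- spindle_nut: Dark round spindle nut 42 mm across, 22 mm high; origin under its centre. Leave alone.
- water_cup: Blue ceramic cup 76 mm across, 85 mm high; origin under its centre. Leave alone.
Things that resemble listed ones, but are neither listed nor needed, are in the scene too. Leave any white look-alike of the knife alone.

How it is judged:
By the outcome, as a careful person would: the job done as asked, in the order asked, and still so for the second after the job is handed in, with the robot touching nothing.
It also fails if it takes over 72 s, if anything falls off the work surface, if the arm or the gripper's body presses on something with over 40 N, if the wrist force passes 120 N, or if a joint passes its speed limit or range.

ROBOT

A 6-joint arm with a two-finger parallel gripper is mounted at the origin on the work surface. World frame = base frame: x ahead of the robot, y to its left, z up, the work surface at z = 0. Lengths are in m, angles in rad, forces in N, time in s.
With the tool pointing down it reaches from about 0.375 to 0.9 m from the base axis. Payload 3.1 kg.
Tool frame: the origin (TCP) lies midway between the tips of the shut fingers; the grasp point (between the pads) lies 19 mm behind it; z points along the fingers, y is the direction in which the jaws open and shut (so a half turn about z gives the same grasp; the last joint's range is limited). The gripper opens to 87 mm and grips with 3 to 60 N. Pads are 19 mm wide; open, the fingers measure 117 mm over their backs; the gripper's body (75 mm by 190 mm) begins 51 mm behind the grasp point.
Start: joints at [1.149, 0.527, 1.433, -0, 1.181, -0.178], TCP at [0.15, 0.607, 0.223] pointing down, gripper open.
Joint ranges: [-3.08, 3.08], [-0.75, 2.2], [0.22, 2.44], [-1.43, 4.57], [0, 2.65], [-2.85, 2.85]. Speed limits (rad/s): [2.79, 2.79, 3.14, 3.14, 3.14, 3.14].

INTERFACE

Orientations are given as a unit quaternion [x, y, z, w].
In Python, from workcell import * gives the robot as it stands. The module is installed in compiled form; this text tells all that it offers.
- The arm moves only by the tool carry_out, never from a script. Its argument "series" is a list of rows, each a list of 7 numbers: the shift along the world's x, y, z scaled (see below), then the turn, a rotation vector about the world's x, y, z scaled (see below), then the gripper command: -1 is shut, 1 is fully open, values between are in proportion. A call has exactly 8 rows; each row shifts and turns the commanded pose from where the row before left it; what a row does not reach is not made up. The controller multiplies each number of a shift by 0.02 m and each number of a turn by 0.1 rad. A row lasts 1/8 s, in which the tool goes at most 62.5 mm and 10.7 degrees, less where a joint would pass 70% of its speed; a pose out of reach is approached as far as the arm can. A call with a number of a shift or a turn outside -1 to 1 is refused whole. A call with a gripper value outside its range is refused whole. The fingers move at their own pace and stop on an object; the grip force is fixed at half the most. Time passes only in rows, so rows that do not move let the fingers close, or fill a call up. It gives the time, the measured TCP pose, the force and the opening at its end, in the units of the state.
- state(): the state, without advancing time (a new reading comes with each control period).
- grab_frame(name): name is "side" or "top" or "wrist"; returns the picture (400x640x3 uint8, red, green, blue); there is no depth.
- calibration(name): a dict with "fx", "fy", "cx", "cy" (pixels), "pose" (4x4, takes a point from camera to world coordinates). Camera axes: x right, y down, z forward; pixel columns grow to the right and rows downward; lengths in m; the calibration is good to about 2 mm. A picture is of the moment at which its call begins: read the wrist's pose just before it. calibration takes no time and is no camera call; for the wrist camera it gives the pose at the moment of the call.
- close_job(): hands the job in, once; it reports no verdict.
Trained networks look in the newest picture that a camera, given by its name, has taken for a name from the list of things; names that differ only in an ending like _2 or _b are one class to them, and where a whole thing is asked for, a point or a joint stands for the part that bears it (a point fixed in the world has none). Each returns a list of dicts, best first, with "conf" (0 to 1); they miss things now and then, are a little off and sometimes report something else, mostly with a low value. They report only what shows in the picture. A call takes as long as a camera call. They do not tell look-alikes from the thing itself.
- search_frame(name, camera): "bbox" ([left, top, width, height] in pixels, round what is visible of it).
- silhouettes(name, camera): "pixels" (400x640 bool, what is visible of it) and "bbox" ([left, top, width, height] in pixels, round what is visible of it).
- pinpoint(name, camera): "pixel" ([column, row] in pixels: a listed point, or the origin of a listed thing).
The state is a dict: "time_s": time; "qpos": joint angles; "qd": joint speeds; "joint_torque": joint torques, N m; "eef_pos": TCP position; "tool_rot": TCP orientation; "contact_force": force on the tool from outside, world axes, zero at the start; "ft_torque": the same for the moment, N m; "gripper_width": finger opening in m.
Only numpy, scipy, OpenCV 4.12 (cv2) and the standard library are available. Lean on these libraries where they do the work, as an engineer would, in place of code of your own. Each camera call takes 0.05 s, during which the arm holds its last target.

## Working session

There is one attempt and no reset: what is moved stays moved. The work goes in short steps, Python scripts to look and compute and a tool call to move; the robot and the scene stay as the last step left them, time stands still between calls to the robot, and variables do not carry over. Pictures are saved under pics/ and viewed, and the job is handed in when it is done.

Besides the shell and the picture viewer there is one more tool, called after ">>>" by a JSON object that holds its "method" and its "body", one argument or row to a line. carry_out: Moves the arm, as the interface text tells. Its arguments: {"type":"object","properties":{"series":{"type":"array","items":{"type":"array","items":{"type":"number","minimum":-1,"maximum":1}}}},"required":["series"]}

```bash
mkdir -p pics; ls; python3 - <<'E'
from workcell import *
import cv2,numpy as np
s=state();print(s)
for n in ["side","top","wrist"]:
    c=calibration(n);print(n,{k:np.round(np.array(v),4).tolist() for k,v in c.items()})
    cv2.imwrite(f"pics/{n}0.png",grab_frame(n)[:,:,::-1])
E
```

```text
pics
{'time_s': 0.0, 'qpos': array([ 1.14946938e+00,  5.28478266e-01,  1.43393004e+00, -9.91901546e-06,
        1.18138794e+00, -1.78485579e-01]), 'qd': array([ 0.00125313, -0.00021311, -0.0015184 , -0.00142406, -0.00050515,
       -0.00026628]), 'joint_torque': array([ 7.50502895e-04, -4.40044034e+01, -1.76594174e+01,  6.34429394e-02,
        5.82038832e-02, -1.86368438e-04]), 'eef_pos': array([0.14994317, 0.60597686, 0.22155539]), 'tool_rot': array([ 1.21120608e-01,  9.92637187e-01, -1.05397179e-03, -3.21123035e-04]), 'contact_force': array([-6.12195421e-01, -1.53038890e-04,  2.65009161e-01]), 'ft_torque': array([ 0.00880033,  0.00454287, -0.02898867]), 'gripper_width': 0.08690856258594983}
side {'fx': 424.4698, 'fy': 424.4698, 'cx': 320.1322, 'cy': 201.7244, 'pose': [[0.9286, -0.2719, 0.2525, 0.1897], [-0.3707, -0.7073, 0.6019, -0.7384], [0.0149, -0.6526, -0.7576, 0.9654], [0.0, 0.0, 0.0, 1.0]]}
top {'fx': 384.2816, 'fy': 384.2816, 'cx': 318.8241, 'cy': 192.9744, 'pose': [[-0.0132, -0.9923, 0.1232, 0.3476], [-0.9999, 0.0121, -0.0099, -0.0504], [0.0084, -0.1233, -0.9923, 1.1103], [0.0, 0.0, 0.0, 1.0]]}
wrist {'fx': 322.7688, 'fy': 322.7688, 'cx': 314.5294, 'cy': 199.9682, 'pose': [[0.2394, 0.9297, 0.2798, 0.0733], [0.9709, -0.2285, -0.0714, 0.6257], [-0.0024, 0.2888, -0.9574, 0.3826], [0.0, 0.0, 0.0, 1.0]]}
```

View pics/side0.png

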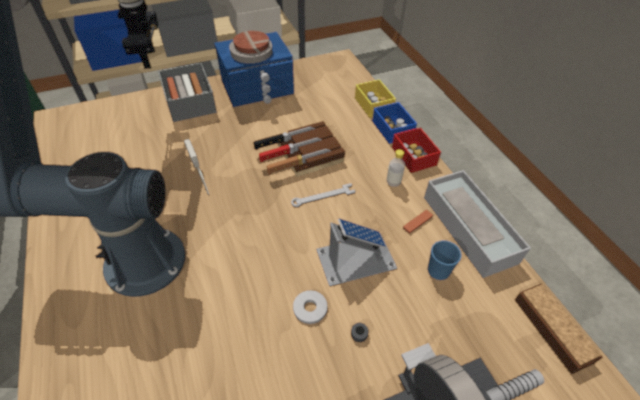

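View pics/top0.png

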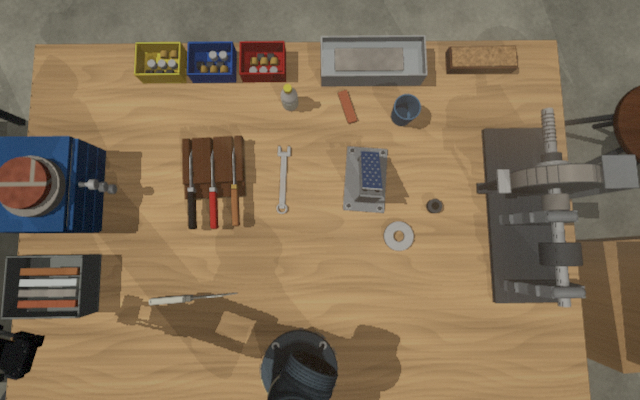

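View pics/wrist0.png

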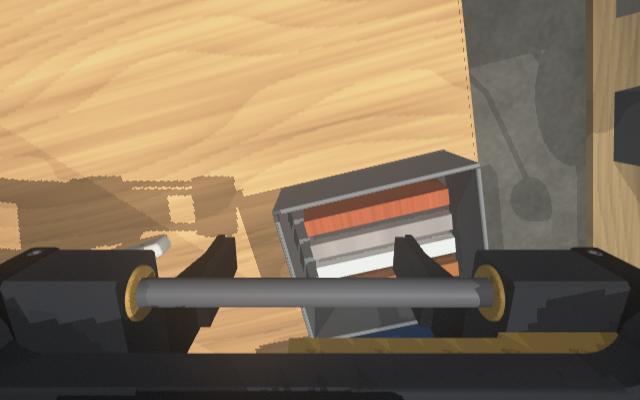

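Red handle is the middle knife in the rack (top ≈ (213,208), side ≈ (275,153)). The white look-alike lies loose at top (190,299). Now I'll measure.

```bash
cat > h.py <<'E'
from workcell import *
import cv2,numpy as np
from scipy.spatial.transform import Rotation as R
def ray(cam,px,c=None):
    c=c or calibration(cam); P=np.array(c["pose"])
    d=P[:3,:3]@np.array([(px[0]-c["cx"])/c["fx"],(px[1]-c["cy"])/c["fy"],1]); return P[:3,3],d/np.linalg.norm(d)
def onz(cam,px,z,c=None):
    o,d=ray(cam,px,c); return o+d*(z-o[2])/d[2]
def tri(obs):
    A=np.zeros((3,3));b=np.zeros(3)
    for o,d in obs:
        M=np.eye(3)-np.outer(d,d);A+=M;b+=M@o
    p=np.linalg.solve(A,b); return p,[np.linalg.norm((np.eye(3)-np.outer(d,d))@(p-o)) for o,d in obs]
def proj(cam,p,c=None):
    c=c or calibration(cam);P=np.array(c["pose"]);q=P[:3,:3].T@(np.array(p)-P[:3,3]);return np.array([c["fx"]*q[0]/q[2]+c["cx"],c["fy"]*q[1]/q[2]+c["cy"]])
E
python3 - <<'E'
from h import *
for cam in ["top","side"]: grab_frame(cam)
for n in ["knife_heel","knife_tip","plate_face","rack","black_knife","wood_knife","hone"]:
    best=[]
    for cam in ["top","side"]:
        r=pinpoint(n,cam); print(n,cam,[(np.round(x["pixel"],1).tolist(),round(x["conf"],2)) for x in r[:4]])
        if r: best.append(ray(cam,r[0]["pixel"]))
    if len(best)==2: p,e=tri(best);print("   ",np.round(p,4),np.round(e,4))
import os
print(state()["time_s"])
for cam,(x,y,w,h) in {"top":(170,120,240,150),"side":(240,110,160,180)}.items():
    f=grab_frame(cam)[y:y+h,x:x+w,::-1]; cv2.imwrite(f"pics/{cam}_crop.png",cv2.resize(f,None,fx=3.3,fy=3.3,interpolation=cv2.INTER_CUBIC))
E
```

```text
knife_heel top [([194.6, 291.9], 0.98), ([365.7, 173.6], 0.68)]
knife_heel side [([200.9, 169.5], 0.8), ([293.0, 153.4], 0.69)]
    [ 0.2076  0.2925 -0.0014] [0.0014 0.0014]
knife_tip top [([233.1, 296.0], 0.88), ([215.5, 149.2], 0.78)]
knife_tip side [([329.6, 143.0], 0.8), ([210.0, 193.7], 0.74), ([308.8, 306.9], 0.66), ([362.4, 230.9], 0.44)]
    [0.3692 0.0137 0.3586] [0.1517 0.1517]
plate_face top [([368.9, 170.6], 0.92)]
plate_face side [([367.0, 235.7], 0.56), ([416.7, 224.8], 0.22)]
    [ 0.5388 -0.1974  0.1004] [0.0074 0.0074]
rack top [([218.7, 162.8], 0.88)]
rack side [([315.2, 150.3], 0.67)]
    [0.5734 0.2264 0.019 ] [0.0008 0.0008]
black_knife top [([192.1, 187.1], 0.61)]
black_knife side [([288.6, 142.7], 0.68), ([314.5, 152.5], 0.4)]
    [0.5062 0.3039 0.0089] [0.0004 0.0004]
wood_knife top [([238.7, 186.4], 0.77)]
wood_knife side [([302.0, 163.3], 0.91)]
    [0.5026 0.1632 0.0411] [0.001 0.001]
hone top [([364.0, 176.3], 0.89)]
hone side [([359.6, 257.9], 0.75), ([436.9, 271.4], 0.73)]
    [ 5.348e-01 -1.951e-01 -1.000e-04] [0.0018 0.0018]
0.95
```

View pics/top_crop.png

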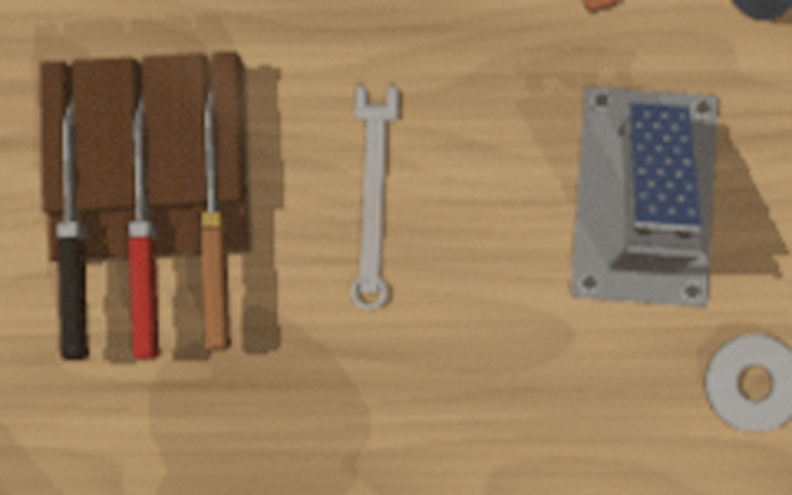

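View pics/side_crop.png

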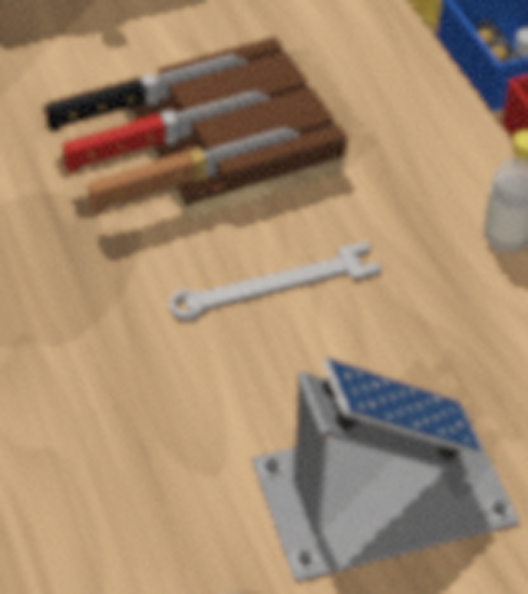

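```bash
python3 - <<'E'
from h import *
f=grab_frame("top"); im=f.astype(int)
m=(im[...,0]>120)&(im[...,1]<80)&(im[...,2]<80)
sub=np.zeros_like(m);sub[180:235,200:230]=1;m&=sub>0
ys,xs=np.nonzero(m);print(len(xs),xs.min(),xs.max(),ys.min(),ys.max())
pts=np.array([onz("top",(x,y),.058) for x,y in zip(xs,ys)])[:,:2]
c=pts.mean(0);u,s,v=np.linalg.svd(pts-c);print("red centre",c,"dir deg",np.degrees(np.arctan2(*(v[0]*np.sign(v[0,0]))[::-1])), "ext",np.ptp((pts-c)@v[0]))
def cr(x,y): return (170+x/3.3-.35,120+y/3.3-.35)
for nm,z,P in [("flange",.005,[(586,88),(718,97),(706,305),(572,297)]),("plow",.067,[(632,103),(690,106)]),("pup",.163,[(636,218),(697,228)]),("rackblock",.048,[(40,63),(240,54),(246,198),(43,207)])]:
    Q=np.array([onz("top",cr(*p),z)[:2] for p in P]);print(nm,Q.round(4).tolist(),"mean",Q.mean(0).round(4))
    if len(Q)==4: print("  yaw",[round(float(np.degrees(np.arctan2(*(Q[a]-Q[b])[::-1]))),2) for a,b in ((0,3),(1,2))], [round(float(np.degrees(np.arctan2(*(Q[a]-Q[b])[::-1])))-90,2) for a,b in ((0,1),(3,2))])
    
for n in ["rack","hone","plate_face"]:
    for cam in ["top","side"]:
        if cam=="side" and n=="rack":grab_frame("side")
        r=silhouettes(n,cam)
        if r: print(n,cam,r[0]["bbox"],r[0]["conf"])
E
```

```text
226 209 215 192 228
red centre [0.43504285 0.23214772] dir deg 3.6532014175126233 ext 0.10000412600960942
flange [[0.6222, -0.1469], [0.6127, -0.2646], [0.427, -0.2476], [0.4355, -0.1305]] mean [ 0.5243 -0.1974]
  yaw [-5.02, -5.24] [-4.63, -4.14]
plow [[0.5935, -0.18], [0.5903, -0.2287]] mean [ 0.5919 -0.2043]
pup [[0.4821, -0.1687], [0.4739, -0.2146]] mean [ 0.478  -0.1916]
rackblock [[0.6386, 0.3243], [0.6447, 0.1534], [0.5195, 0.1469], [0.5138, 0.318]] mean [0.5792 0.2357]
  yaw [2.91, 2.96] [2.03, 1.9]
rack top [184.8, 136.7, 63.9, 63.8] 0.72
rack side [279.4, 122.0, 65.6, 52.2] 0.63
hone top [342.2, 144.7, 44.6, 67.1] 0.84
hone side [316.3, 218.5, 82.3, 67.8] 0.58
plate_face top [359.8, 152.8, 22.1, 37.1] 0.86
plate_face side [341.0, 218.0, 43.9, 26.2] 0.96
```

>>> {"method": "carry_out", "body": {
  "series": [
    [0.6, -0.85, 0.3, 0.3, -0.4, 0, -0.1],
    [0.6, -0.85, 0.3, 0.3, -0.4, 0, -0.1],
    [0.6, -0.85, 0.3, 0.3, -0.4, 0, -0.1],
    [0.6, -0.85, 0.3, 0.3, -0.4, 0, -0.1],
    [0.6, -0.85, 0.3, 0.3, -0.4, 0, -0.1],
    [0.6, -0.85, 0.3, 0.3, -0.4, 0, -0.1],
    [0.6, -0.85, 0.3, 0.3, -0.4, 0, -0.1],
    [0.6, -0.85, 0.3, 0.3, -0.4, 0, -0.1]
  ]
}}

```text
time_s: 2.45
eef_pos: [0.2466, 0.4701, 0.271]
tool_rot: [0.119, 0.973, 0.138, 0.144]
contact_force: [0.4, 1.4, -0.3]
gripper_width: 0.0392
```

```bash
cat > log.py <<'E'
from h import *
import json
s=state();open("log.jsonl","a").write(json.dumps({k:np.array(v).tolist() for k,v in s.items()})+"\n")
print(round(s["time_s"],2),"p",s["eef_pos"].round(4),"R",R.from_quat(s["tool_rot"]).as_matrix().round(3).tolist(),"\nq",s["qpos"].round(3),"w",round(s["gripper_width"],4),"F",s["contact_force"].round(2),"T",s["ft_torque"].round(3))
E
python3 log.py
```

```text
2.45 p [0.2466 0.4701 0.271 ] R [[-0.93, 0.191, 0.313], [0.271, 0.934, 0.235], [-0.247, 0.303, -0.92]] 
q [ 0.945  0.223  1.874 -0.189  0.667 -0.257] w 0.0392 F [ 0.38  1.41 -0.34] T [-0.127  0.182 -0.01 ]
```

>>> {"method": "carry_out", "body": {
  "series": [
    [0.6, -0.85, -0.2, -0.3, 0.6, 0.2, -0.1],
    [0.6, -0.85, -0.2, -0.3, 0.6, 0.2, -0.1],
    [0.6, -0.85, -0.2, -0.3, 0.6, 0.2, -0.1],
    [0.6, -0.85, -0.2, -0.3, 0.6, 0.2, -0.1],
    [0.6, -0.85, -0.2, -0.3, 0.6, 0.2, -0.1],
    [0.6, -0.85, -0.2, -0.3, 0.6, 0.2, -0.1],
    [0.6, -0.85, -0.2, -0.3, 0.6, 0.2, -0.1],
    [0.6, -0.85, -0.2, -0.3, 0.6, 0.2, -0.1]
  ]
}}

```text
time_s: 3.45
eef_pos: [0.3428, 0.3341, 0.2387]
tool_rot: [0.053, 0.995, -0.0, -0.09]
contact_force: [-0.7, -0.3, -0.2]
gripper_width: 0.0393
```

```bash
python3 log.py
```

```text
3.45 p [0.3428 0.3341 0.2387] R [[-0.978, 0.105, -0.179], [0.105, 0.994, 0.009], [0.179, -0.01, -0.984]] 
q [ 0.478  0.369  1.686  0.096  1.244 -1.025] w 0.0393 F [-0.67 -0.33 -0.17] T [ 0.021 -0.135  0.004]
```

>>> {"method": "carry_out", "body": {
  "series": [
    [0.58, -0.64, -0.3, 0, -0.23, 0.2, -0.1],
    [0.58, -0.64, -0.3, 0, -0.23, 0.2, -0.1],
    [0.58, -0.64, -0.3, 0, -0.23, 0.2, -0.1],
    [0.58, -0.64, -0.3, 0, -0.23, 0.2, -0.1],
    [0.58, -0.64, -0.3, 0, -0.23, 0.2, -0.1],
    [0.58, -0.64, -0.3, 0, -0.23, 0.2, -0.1],
    [0.58, -0.64, -0.3, 0, -0.23, 0.2, -0.1],
    [0.58, -0.64, -0.3, 0, -0.23, 0.2, -0.1]
  ]
}}

```text
time_s: 4.45
eef_pos: [0.4356, 0.2319, 0.1905]
tool_rot: [-0.027, 1.0, -0.002, 0.003]
contact_force: [-0.1, -0.2, 0.6]
gripper_width: 0.0391
```

```bash
python3 log.py; python3 - <<'E'
from h import *
c=calibration("wrist");f=grab_frame("wrist");cv2.imwrite("pics/w1.png",f[:,:,::-1]);np.save("w1c.npy",np.array(c["pose"]))
print(np.round(c["pose"],4).tolist())
E
```

```text
4.45 p [0.4356 0.2319 0.1905] R [[-0.998, -0.054, 0.006], [-0.055, 0.999, -0.004], [-0.006, -0.004, -1.0]] 
q [ 0.266  0.397  1.794 -0.007  0.946 -1.356] w 0.0391 F [-0.12 -0.15  0.59] T [-0.025  0.054  0.043]
[[-0.0555, 0.954, 0.2945, 0.3556], [0.9984, 0.0545, 0.0115, 0.2285], [-0.0051, 0.2947, -0.9556, 0.351], [0.0, 0.0, 0.0, 1.0]]
```

View pics/w1.png

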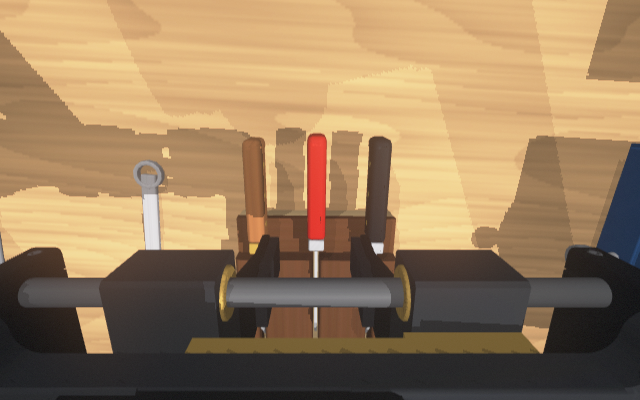

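The wrist picture shows the red handle from butt (317,135) to bolster (316,245), flanked by wood (255) and black (380). I'll locate it and fit the kinematics.

```bash
cat > kin.py <<'E'
from h import *
import json
from scipy.optimize import least_squares
Rz=lambda a:R.from_euler("z",a).as_matrix()
Ry=lambda a:R.from_euler("y",a).as_matrix()
def fk(q,k):
    a1,b1,d1,L2,a3,L4,b5,d6,s=k
    A=Rz(q[0]); p=A@[a1,b1,d1]
    A=A@Ry(q[1]); p=p+A@[0,0,L2]
    A=A@Ry(q[2]); p=p+A@[a3,0,L4]
    A=A@Rz(q[3])@Ry(q[4]); p=p+A@[0,b5,d6]
    return p,A@Rz(q[5])@Rz(np.pi/2)
def load(): return [json.loads(l) for l in open("log.jsonl")]
E
python3 - <<'E'
import json,numpy as np
from kin import *
s0=dict(qpos=[1.14946938e+00,5.28478266e-01,1.43393004e+00,-9.9e-06,1.18138794,-1.78485579e-01],eef_pos=[0.14994317,0.60597686,0.22155539],tool_rot=[1.21120608e-01,9.92637187e-01,-1.05397179e-03,-3.21123035e-04])
open("log.jsonl","a").write(json.dumps(s0)+"\n")
L=load()
for d in L:
    p,A=fk(d["qpos"],np.zeros(9)); print("rot err deg",np.degrees((R.from_matrix(A).inv()*R.from_quat(d["tool_rot"])).magnitude()).round(3))
k0=np.array([.0,.11,.3,.4,0.,.4,0.,.2,0])
f=lambda k:np.concatenate([fk(d["qpos"],k)[0]-d["eef_pos"] for d in L]+[1e-3*(k-k0)])
r=least_squares(f,k0);print(r.x.round(4)); print((np.array([fk(d["qpos"],r.x)[0]-d["eef_pos"] for d in L])*1000).round(2))
# handle
im=cv2.imread("pics/w1.png").astype(int)[...,::-1]
m=(im[...,0]>150)&(im[...,1]<90)&(im[...,2]<90);ys,xs=np.nonzero(m);print(len(xs),xs.min(),xs.max(),ys.min(),ys.max())
c=calibration("wrist");
top=[]
for y in range(ys.min(),ys.max()+1):
    r=xs[ys==y]
    if len(r)>8: top.append((r.mean(),y,len(r)))
for t in top[::12]: print(t,onz("wrist",t[:2],.058,c).round(4))
a=np.array([onz("wrist",t[:2],.058,c)[:2] for t in top[5:-3]]);print(np.polyfit(a[:,0],a[:,1],1), a[0],a[-1])
w=np.array(silh) if 0 else None
E
```

```text
rot err deg 0.0
rot err deg 0.0
rot err deg 0.0
rot err deg 0.0
[ 0.      0.111   0.2742  0.588   0.1141  0.3917 -0.      0.3055  0.    ]
[[-0.  0. -0.]
 [ 0. -0. -0.]
 [-0. -0.  0.]
 [-0. -0.  0.]]
1869 307 326 135 239
(np.float64(317.0), 135, 11) [0.3856 0.2294 0.058 ]
(np.float64(317.0), 147, 19) [0.3962 0.23   0.058 ]
(np.float64(316.5), 159, 18) [0.4072 0.2302 0.058 ]
(np.float64(316.5), 171, 18) [0.4183 0.2308 0.058 ]
(np.float64(316.0), 183, 19) [0.4297 0.231  0.058 ]
(np.float64(316.5), 195, 18) [0.4413 0.2321 0.058 ]
(np.float64(316.0), 207, 19) [0.4532 0.2323 0.058 ]
(np.float64(316.0), 219, 17) [0.4654 0.233  0.058 ]
(np.float64(316.0), 231, 17) [0.4779 0.2337 0.058 ]
[0.04946631 0.21005216] [0.39002962 0.22920519] [0.48319216 0.23404171]
```

```bash
python3 - <<'E'
from h import *
im=cv2.imread("pics/w1.png");cv2.imwrite("pics/w1z.png",cv2.resize(im[220:350,220:420],None,fx=4,fy=4,interpolation=cv2.INTER_CUBIC))
c=calibration("wrist")
for y in (239,242,245,248,250,252): print(y,onz("wrist",(316,y),.056,c).round(4), im[y,316])
E
```

```text
239 [0.4873 0.2343 0.056 ] [ 79  81 166]
242 [0.4905 0.2345 0.056 ] [225 223 225]
245 [0.4938 0.2346 0.056 ] [226 224 226]
248 [0.4971 0.2348 0.056 ] [221 220 221]
250 [0.4992 0.2349 0.056 ] [191 188 190]
252 [0.5015 0.2351 0.056 ] [228 225 227]
```

View pics/w1z.png

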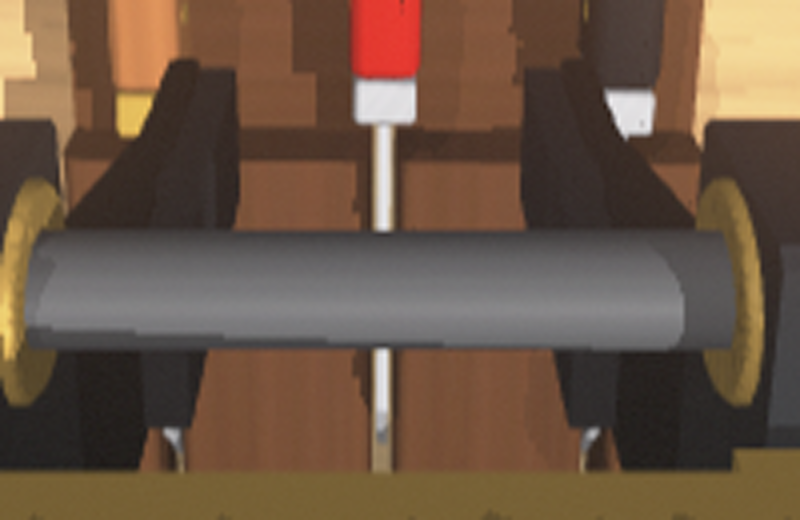

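```bash
cat >> kin.py <<'E'
K=np.array([ 0.,0.111,0.2742,0.588,0.1141,0.3917,0.,0.3055,0.])
def refit():
    L=load();f=lambda k:np.concatenate([fk(d["qpos"],k)[0]-d["eef_pos"] for d in L]+[1e-4*(k-K)])
    return least_squares(f,K).x
LO=np.array([-3.08,-.75,.22,-1.43,0,-2.85]);HI=np.array([3.08,2.2,2.44,4.57,2.65,2.85])
def ik(p,A,q0,k):
    def f(q):
        P,B=fk(q,k);return np.concatenate([(P-p)*10,R.from_matrix(B.T@A).as_rotvec()])
    r=least_squares(f,np.clip(q0,LO+1e-3,HI-1e-3),bounds=(LO,HI));return r.x,np.abs(r.fun).max()
def plateT(C,yaw):
    A=Rz(yaw)@Ry(np.radians(40));return A
def stroke_knife(C,yaw,face,X,Y,Z,lean=20):
    """heel at plate coords (X,Y,Z) m ; face +1 left (knife x=+Y), -1 right. returns heel pos, knife R (cols x,y,z)"""
    A=plateT(C,yaw);l=np.radians(lean)
    z=np.array([-np.cos(l),0,np.sin(l)]);x=np.array([0,face,0.]);y=np.cross(z,x)
    return C+A@[X,Y,Z],A@np.stack([x,y,z],1)
# option A grip: tool x=-knife x, tool y=knife y, tool z=-knife z
TOOL=np.diag([-1,1,-1.])
def tcp(heel,KR,off=(-.060,0,.006),G=TOOL): return heel+KR@np.array(off),KR@G
E
python3 - <<'E'
from kin import *
k=refit();print(k.round(4))
C=np.array([.535,-.198,.115]);yaw=np.radians(-4.8)
rng=np.random.default_rng(0)
for face,Ys in ((1,(-.026,-.118)),(-1,(.026,.118))):
  for G,nm in ((TOOL,"A"),(TOOL@np.diag([-1,-1,1]),"B")):
    for (X,Y,Z) in ((-.045,Ys[0],.06),(-.045,Ys[0],0),(.04,Ys[1],0),(.04,Ys[1],.06)):
        p,A=tcp(*stroke_knife(C,yaw,face,X,Y,Z),G=G)
        sols=[]
        for t in range(25):
            q0=LO+rng.random(6)*(HI-LO); q,e=ik(p,A,q0,k)
            if e<1e-4 and not any(np.abs(q-s).max()<.02 for s in sols): sols.append(q)
        print(face,nm,(X,Y,Z),p.round(3),[s.round(2).tolist() for s in sols])
E
```

```text
[-0.      0.111   0.2742  0.588   0.1141  0.3917 -0.      0.3055  0.    ]
1 A (-0.045, -0.026, 0.06) [ 0.529 -0.284  0.195] [[-0.87, 0.42, 1.9, 0.73, 0.55, 1.78]]
1 A (-0.045, -0.026, 0) [ 0.49  -0.281  0.149] [[-0.93, 0.48, 2.01, 0.97, 0.47, 1.45]]
1 A (0.04, -0.118, 0) [ 0.548 -0.378  0.094] [[-0.95, 0.67, 1.78, 0.91, 0.51, 1.5]]
1 A (0.04, -0.118, 0.06) [ 0.586 -0.381  0.14 ] [[-0.9, 0.62, 1.68, 0.72, 0.58, 1.77]]
1 B (-0.045, -0.026, 0.06) [ 0.529 -0.284  0.195] [[-0.87, 0.42, 1.9, 0.73, 0.55, -1.36]]
1 B (-0.045, -0.026, 0) [ 0.49  -0.281  0.149] [[-0.93, 0.48, 2.01, 0.97, 0.47, -1.69]]
1 B (0.04, -0.118, 0) [ 0.548 -0.378  0.094] [[-0.95, 0.67, 1.78, 0.91, 0.51, -1.64]]
1 B (0.04, -0.118, 0.06) [ 0.586 -0.381  0.14 ] [[-0.9, 0.62, 1.68, 0.72, 0.58, -1.38]]
-1 A (-0.045, 0.026, 0.06) [ 0.543 -0.112  0.195] [[-0.53, 0.36, 2.04, 0.7, 0.34, -1.06]]
-1 A (-0.045, 0.026, 0) [ 0.505 -0.109  0.149] [[-0.58, 0.43, 2.17, 1.3, 0.25, -1.73]]
-1 A (0.04, 0.118, 0) [ 0.577 -0.023  0.094] [[-0.29, 0.6, 2.06, 1.92, 0.11, -2.1]]
-1 A (0.04, 0.118, 0.06) [ 0.616 -0.026  0.14 ] [[-0.27, 0.53, 1.94, 0.54, 0.18, -0.69]]
-1 B (-0.045, 0.026, 0.06) [ 0.543 -0.112  0.195] [[-0.53, 0.36, 2.04, 0.7, 0.34, 2.08]]
-1 B (-0.045, 0.026, 0) [ 0.505 -0.109  0.149] [[-0.58, 0.43, 2.17, 1.3, 0.25, 1.42]]
-1 B (0.04, 0.118, 0) [ 0.577 -0.023  0.094] [[-0.29, 0.6, 2.06, 1.92, 0.11, 1.04]]
-1 B (0.04, 0.118, 0.06) [ 0.616 -0.026  0.14 ] [[-0.27, 0.53, 1.94, 0.54, 0.18, 2.45]]
```

```bash
cat >> kin.py <<'E'
def grip(phi,opt="A"):
    c,s=np.cos(phi),np.sin(phi)
    z=np.array([s,0,-c]);y=np.array([0,1.,0]) if opt=="A" else np.array([0,-1.,0])
    G=np.stack([np.cross(y,z),y,z],1);off=np.array([-.060,0,.025])+.019*z
    return off,G
E
python3 - <<'E'
from kin import *
k=refit()
C=np.array([.535,-.198,.115]);yaw=np.radians(-4.8)
rng=np.random.default_rng(0)
heel=np.array([.5006,.2349,.020]);KR=Rz(np.radians(2.8))
for phd in (-30,-20,20,30):
  off,G=grip(np.radians(phd))
  for nm,(h,A) in [("rack",(heel,KR)),("rackup",(heel+[0,0,.1],KR))]+[(f"{f} {X}",stroke_knife(C,yaw,f,X,f*Y,Z)) for f in (1,-1) for (X,Y,Z) in ((-.045,-.026,.06),(-.045,-.026,0),(.04,-.118,0),(.04,-.118,.06))]:
    p,T=tcp(h,A,off,G);sols=[]
    for t in range(25):
            q0=LO+rng.random(6)*(HI-LO); q,e=ik(p,T,q0,k)
            if e<1e-4 and not any(np.abs(q-s).max()<.02 for s in sols): sols.append(q)
    print(phd,nm,p.round(3),[s.round(2).tolist() for s in sols])
E
```

```text
-30 rack [0.431 0.232 0.029] [[0.21, 0.85, 1.55, 0.09, 1.25, -1.46]]
-30 rackup [0.431 0.232 0.129] [[0.21, 0.7, 1.52, 0.08, 1.43, -1.44]]
-30 1 -0.045 [ 0.527 -0.293  0.197] []
-30 1 -0.045 [ 0.488 -0.29   0.151] [[-0.62, 0.53, 2.14, 3.91, 0.31, -1.21]]
-30 1 0.04 [ 0.546 -0.387  0.097] [[-0.72, 0.7, 1.94, 3.77, 0.25, -1.16]]
-30 1 0.04 [ 0.584 -0.39   0.143] []
-30 -1 -0.045 [ 0.543 -0.103  0.197] [[-0.79, 0.49, 1.92, 0.92, 0.98, -1.49]]
-30 -1 -0.045 [ 0.504 -0.1    0.151] [[-0.85, 0.56, 2.03, 1.0, 0.9, -1.7]]
-30 -1 0.04 [ 0.577 -0.013  0.097] [[-0.59, 0.69, 1.99, 1.26, 0.75, -1.74]]
-30 -1 0.04 [ 0.615 -0.017  0.143] [[-0.55, 0.62, 1.88, 1.11, 0.8, -1.48]]
-20 rack [0.434 0.232 0.027] [[0.22, 0.79, 1.66, 0.07, 1.03, -1.44]]
-20 rackup [0.434 0.232 0.127] [[0.22, 0.63, 1.62, 0.06, 1.23, -1.43]]
-20 1 -0.045 [ 0.528 -0.29   0.196] [[-0.68, 0.42, 1.99, -0.18, 0.12, 2.81]]
-20 1 -0.045 [ 0.489 -0.287  0.15 ] [[-0.73, 0.49, 2.12, 2.99, 0.08, -0.41]]
-20 1 0.04 [ 0.547 -0.384  0.095] [[-0.8, 0.67, 1.9, 2.33, 0.07, 0.2]]
-20 1 0.04 [ 0.585 -0.387  0.141] [[-0.75, 0.61, 1.8, 0.2, 0.12, 
[... 995 characters left out ...]
, 1.17]]
30 rack [0.45  0.232 0.029] [[0.35, 0.77, 2.22, 3.55, 0.38, 1.45]]
30 rackup [0.45  0.232 0.129] [[0.35, 0.49, 2.17, 4.55, 0.15, 0.42]]
30 1 -0.045 [ 0.528 -0.274  0.197] [[-1.02, 0.59, 1.68, 0.76, 1.2, 1.65]]
30 1 -0.045 [ 0.49  -0.271  0.151] [[-1.08, 0.63, 1.77, 0.78, 1.12, 1.51]]
30 1 0.04 [ 0.547 -0.368  0.097] [[-1.07, 0.82, 1.5, 0.76, 1.18, 1.58]]
30 1 0.04 [ 0.586 -0.371  0.143] [[-1.03, 0.78, 1.41, 0.75, 1.25, 1.7]]
30 -1 -0.045 [ 0.541 -0.122  0.197] [[-0.17, 0.45, 2.02, -1.37, 0.49, 1.26]]
30 -1 -0.045 [ 0.503 -0.119  0.151] [[-0.18, 0.53, 2.15, 4.52, 0.49, 1.7]]
30 -1 0.04 [ 0.575 -0.032  0.097] []
30 -1 0.04 [ 0.614 -0.036  0.143] [[0.03, 0.63, 1.84, -1.26, 0.61, 1.32]]
```

```bash
python3 - <<'E'
from kin import *
k=refit()
C=np.array([.535,-.198,.115]);yaw=np.radians(-4.8)
heel=np.array([.5006,.2349,.020]);KR=Rz(np.radians(2.8))
for phd in (-6,-8,-10,-12,-14):
  off,G=grip(np.radians(phd))
  p,T=tcp(heel,KR,off,G); q,e=ik(p,T,[.21,.8,1.6,.05,1.,-1.4],k);print(phd,"rack",q.round(2),e)
  for f,q in ((1,[-.85,.45,1.95,.7,.4,1.8]),(-1,[-.6,.4,2.05,.8,.5,-1.3])):
    for (X,Y,Z) in ((-.04,-.027,.05),(-.04,-.027,0),(0,-.07,0),(.035,-.115,0),(.035,-.115,.05)):
      p,T=tcp(*stroke_knife(C,yaw,f,X,f*Y,Z),off,G); q,e=ik(p,T,q,k);print("   ",f,X,Z,q.round(2),round(e,5))
E
```

```text
-6 rack [ 0.25  0.72  1.82  0.03  0.7  -1.4 ] 1.1102230246251565e-15
    1 -0.04 0.05 [-0.82  0.43  1.95  0.74  0.39  1.79] 0.0
    1 -0.04 0 [-0.87  0.48  2.05  1.08  0.32  1.39] 0.0
    1 0 0 [-0.89  0.57  1.94  1.06  0.34  1.4 ] 0.0
    1 0.035 0 [-0.92  0.65  1.84  0.99  0.36  1.45] 0.0
    1 0.035 0.05 [-0.87  0.61  1.75  0.74  0.43  1.76] 0.0
    -1 -0.04 0.05 [-0.6   0.39  2.04  0.89  0.45 -1.3 ] 0.0
    -1 -0.04 0 [-0.64  0.45  2.15  1.22  0.38 -1.7 ] 0.0
    -1 0 0 [-0.5   0.53  2.12  1.41  0.3  -1.78] 0.0
    -1 0.035 0 [-0.37  0.59  2.07  1.59  0.24 -1.84] 0.0
    -1 0.035 0.05 [-0.35  0.53  1.97  0.99  0.28 -1.2 ] 0.0
-8 rack [ 0.24  0.72  1.8   0.04  0.75 -1.41] 8.326672684688674e-16
    1 -0.04 0.05 [-0.8   0.43  1.96  0.72  0.34  1.83] 0.0
    1 -0.04 0 [-0.85  0.48  2.06  1.13  0.27  1.35] 0.0
    1 0 0 [-0.88  0.57  1.96  1.11  0.29  1.36] 0.0
    1 0.035 0 [-0.9   0.65  1.85  1.03  0.32  1.42] 0.0
    1 0.035 0.05 [-0.86  0.6   1.76  0.73  0.38  1.78] 0.0
    -1 -0.04 0.05 [-0.62  0.39  2.04  0.9   0.49 -1.34] 0.0
    -1 -0.04 0 [-0.66  0.46  2.14  1.19  0.43 -1.7 ]
[... 1388 characters left out ...]
.0
    -1 0.035 0.05 [-0.41  0.54  1.96  1.09  0.41 -1.36] 0.0
-14 rack [ 0.23  0.75  1.73  0.06  0.9  -1.43] 4.277482693293447e-12
    1 -0.04 0.05 [-0.74  0.43  1.98  0.58  0.2   2.01] 0.0
    1 -0.04 0 [-0.8   0.49  2.09  1.49  0.13  1.05] 0.0
    1 0 0 [-0.82  0.57  1.99  1.42  0.15  1.09] 0.0
    1 0.035 0 [-0.85  0.65  1.89  1.26  0.17  1.22] 0.0
    1 0.035 0.05 [-0.81  0.6   1.8   0.66  0.23  1.87] 0.0
    -1 -0.04 0.05 [-0.68  0.41  2.01  0.94  0.63 -1.41] 0.0
    -1 -0.04 0 [-0.72  0.48  2.12  1.13  0.56 -1.69] 0.0
    -1 0 0 [-0.59  0.55  2.1   1.29  0.48 -1.74] 0.0
    -1 0.035 0 [-0.46  0.61  2.06  1.43  0.42 -1.77] 0.0
    -1 0.035 0.05 [-0.43  0.55  1.96  1.11  0.45 -1.39] 0.0
```

```bash
cat > go.py <<'E'
from kin import *
OFF,G=grip(np.radians(-8))
def delta(p,T,rows=8):
    s=state();d=p-s["eef_pos"];rv=(R.from_matrix(T)*R.from_quat(s["tool_rot"]).inv()).as_rotvec()
    print("target",p.round(4),"dp mm",(d*1000).round(1),"rv",rv.round(4),"| units",(d/.02).round(2),(rv/.1).round(2),"| per row",(d/.02/rows).round(3),(rv/.1/rows).round(3))
E
python3 - <<'E'
from go import *
heel=np.array([.5006,.2349,.020]);KR=Rz(np.radians(2.8))
for up in (.06,0): delta(*tcp(heel+[0,0,up],KR,OFF,G))
E
```

```text
target [0.438  0.2318 0.0862] dp mm [   1.9    1.3 -103.7] rv [-0.0019  0.1458 -0.0058] | units [ 0.09  0.06 -5.19] [-0.02  1.46 -0.06] | per row [ 0.012  0.008 -0.648] [-0.002  0.182 -0.007]
target [0.438  0.2318 0.0262] dp mm [   1.9    1.3 -163.7] rv [-0.0019  0.1458 -0.0058] | units [ 0.09  0.06 -8.19] [-0.02  1.46 -0.06] | per row [ 0.012  0.008 -1.023] [-0.002  0.182 -0.007]
```

>>> {"method": "carry_out", "body": {
  "series": [
    [0.05, 0.03, -0.8, 0, 0.37, -0.01, -0.1],
    [0.04, 0.03, -0.8, 0, 0.37, -0.01, -0.1],
    [0, 0, -0.8, 0, 0.37, -0.01, -0.1],
    [0, 0, -0.8, 0, 0.35, -0.01, -0.1],
    [0, 0, -0.8, 0, 0, 0, -0.1],
    [0, 0, -0.6, 0, 0, 0, -0.1],
    [0, 0, -0.4, 0, 0, 0, -0.1],
    [0, 0, -0.2, 0, 0, 0, -0.1]
  ]
}}

```text
time_s: 5.5
eef_pos: [0.4365, 0.2335, 0.0862]
tool_rot: [-0.025, 0.997, -0.0, -0.071]
contact_force: [0.1, 0.2, -0.1]
gripper_width: 0.0394
```

```bash
python3 log.py; python3 - <<'E'
from go import *
heel=np.array([.5006,.2349,.020]);KR=Rz(np.radians(2.8))
delta(*tcp(heel,KR,OFF,G))
c=calibration("wrist");f=grab_frame("wrist");cv2.imwrite("pics/w2.png",f[:,:,::-1])
im=f.astype(int);m=(im[...,0]>150)&(im[...,1]<90)&(im[...,2]<90);ys,xs=np.nonzero(m)
a=[]
for y in range(ys.min()+5,ys.max()-3):
    r=xs[ys==y]
    if len(r)>8: a.append(onz("wrist",(r.mean(),y),.058,c)[:2])
a=np.array(a);pf=np.polyfit(a[:,0],a[:,1],1);print(pf,a[0],a[-1],"y at .438",np.polyval(pf,.438),xs.min(),xs.max(),ys.min(),ys.max(),onz("wrist",(xs.mean(),ys.min()),.058,c))
E
```

```text
5.5 p [0.4365 0.2335 0.0862] R [[-0.989, -0.05, -0.141], [-0.05, 0.999, -0.004], [0.141, 0.003, -0.99]] 
q [ 0.246  0.617  1.779  0.039  0.884 -1.402] w 0.0394 F [ 0.14  0.23 -0.06] T [ 0.052 -0.051 -0.014]
target [0.438  0.2318 0.0262] dp mm [  1.5  -1.7 -60.1] rv [-0.0031 -0.0019 -0.0011] | units [ 0.08 -0.08 -3.  ] [-0.03 -0.02 -0.01] | per row [ 0.009 -0.01  -0.375] [-0.004 -0.002 -0.001]
[0.04846511 0.21172566] [0.38924176 0.23073946] [0.48223715 0.23971739] y at .438 0.23295337817651837 300 327 159 311 [0.38621543 0.23041871 0.058     ]
```

View pics/w2.png

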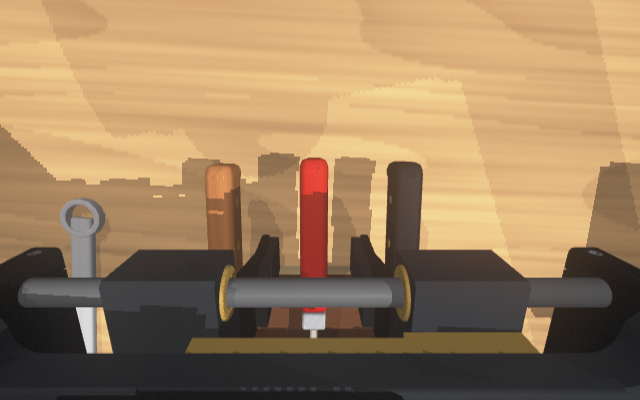

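>>> {"method": "carry_out", "body": {
  "series": [
    [0.07, 0, -0.5, 0, 0, 0, -0.1],
    [0, 0, -0.5, 0, 0, 0, -0.1],
    [0, 0, -0.5, 0, 0, 0, -0.1],
    [0, 0, -0.5, 0, 0, 0, -0.1],
    [0, 0, -0.5, 0, 0, 0, -0.1],
    [0, 0, -0.3, 0, 0, 0, -0.1],
    [0, 0, -0.2, 0, 0, 0, -0.1],
    [0, 0, 0, 0, 0, 0, -0.1]
  ]
}}

```text
time_s: 6.55
eef_pos: [0.4381, 0.2334, 0.0263]
tool_rot: [-0.025, 0.997, -0.0, -0.071]
contact_force: [0.0, -1.2, -0.4]
gripper_width: 0.0393
```

```bash
python3 log.py; python3 - <<'E'
from go import *
for i in range(3):
    f=grab_frame("wrist"); print(state()["eef_pos"].round(4),state()["contact_force"].round(2))
cv2.imwrite("pics/w3.png",f[:,:,::-1])
E
```

```text
6.55 p [0.4381 0.2334 0.0263] R [[-0.989, -0.05, -0.141], [-0.05, 0.999, -0.004], [0.141, 0.003, -0.99]] 
q [ 0.245  0.725  1.799  0.044  0.756 -1.411] w 0.0393 F [ 0.04 -1.17 -0.38] T [ 0.014 -0.054  0.015]
[0.4383 0.2335 0.0266] [0.47 0.6  0.6 ]
[0.4384 0.2335 0.0267] [-0.58 -0.05 -0.05]
[0.4384 0.2335 0.0268] [ 0.05  0.53 -0.17]
```

View pics/w3.png

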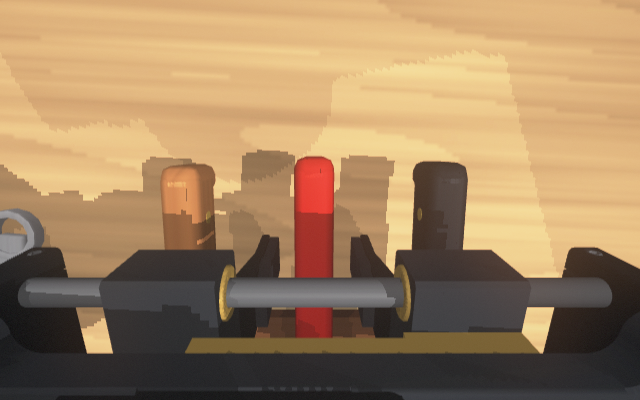

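>>> {"method": "carry_out", "body": {
  "series": [
    [0, 0, 0, 0, 0, 0, -1],
    [0, 0, 0, 0, 0, 0, -1],
    [0, 0, 0, 0, 0, 0, -1],
    [0, 0, 0, 0, 0, 0, -1],
    [0, 0, 0, 0, 0, 0, -1],
    [0, 0, 0, 0, 0, 0, -1],
    [0, 0, 0, 0, 0, 0, -1],
    [0, 0, 0, 0, 0, 0, -1]
  ]
}}

```text
time_s: 7.7
eef_pos: [0.4383, 0.2335, 0.0266]
tool_rot: [-0.025, 0.997, -0.0, -0.07]
contact_force: [-0.7, -0.2, 0.9]
gripper_width: 0.0174
```

```bash
python3 log.py
```

```text
7.7 p [0.4383 0.2335 0.0266] R [[-0.989, -0.05, -0.141], [-0.05, 0.999, -0.004], [0.141, 0.003, -0.99]] 
q [ 0.245  0.725  1.799  0.044  0.756 -1.41 ] w 0.0174 F [-0.66 -0.25  0.86] T [ 0.002 -0.12  -0.014]
```

```bash
tail -1 log.jsonl > home.json; cat >> go.py <<'E'
H=json.load(open("home.json")) if __import__("os").path.exists("home.json") else None
def sim(rows,p=None,A=None,q=None,k=None,verbose=4):
    """simulate rows (x,y,z,rx,ry,rz units)"""
    if p is None:
        s=state();p=s["eef_pos"].copy();A=R.from_quat(s["tool_rot"]).as_matrix();q=s["qpos"].copy()
    k=K if k is None else k
    cap=.7*.125*np.array([2.79,2.79,3.14,3.14,3.14,3.14]);out=[]
    for i,r in enumerate(rows):
        p=p+np.array(r[:3])*.02;A=R.from_rotvec(np.array(r[3:6])*.1).as_matrix()@A
        q2,e=ik(p,A,q,k);dq=np.abs(q2-q)/cap
        if verbose and (i%verbose==verbose-1 or e>1e-3 or dq.max()>1): print(i,p.round(3),q2.round(2),"load",dq.max().round(2),"err",round(e,4))
        q=q2
    return p,A,q
E
python3 - <<'E'
from go import *
rows=[[0,0,.5,0,0,0]]+[[0,0,1,0,0,0]]*7          # lift 150
rows+=[[.1,-1,.5,0,0,-1]]*8                     # 
rows+=[[.5,-1,0,0,0,-1]]*8
rows+=[[0,-1,0,0,0,-1]]*8
rows+=[[0,0,0,0,0,-1]]*24
rows+=[[0,0,0,0,0,-.5]]
p,A,q=sim(rows)
Yp=Rz(np.radians(-4.8))@[0,1,0]
rows=[[0,0,0,*(Yp*-.5236/.1/8)]]*8
p,A,q=sim(rows,p,A,q)
C=np.array([.535,-.198,.115])
pt,At=tcp(*stroke_knife(C,np.radians(-4.8),1,-.04,-.0265,.03),OFF,G)
print(p,pt,"rot diff",R.from_matrix(At@A.T).as_rotvec())
E
```

```text
3 [0.438 0.233 0.097] [ 0.24  0.6   1.77  0.04  0.91 -1.4 ] load 0.16 err 0.0
7 [0.438 0.233 0.177] [ 0.24  0.47  1.71  0.03  1.1  -1.39] load 0.17 err 0.0
11 [0.446 0.153 0.217] [ 0.05  0.38  1.74  0.06  1.15 -1.2 ] load 0.2 err 0.0
15 [0.454 0.073 0.257] [-0.14  0.3   1.73  0.09  1.22 -1.  ] load 0.2 err 0.0
19 [ 0.494 -0.007  0.257] [-0.31  0.34  1.67  0.11  1.23 -0.77] load 0.22 err 0.0
23 [ 0.534 -0.087  0.257] [-0.44  0.39  1.59  0.14  1.23 -0.51] load 0.25 err 0.0
27 [ 0.534 -0.167  0.257] [-0.58  0.4   1.57  0.15  1.2  -0.26] load 0.24 err 0.0
31 [ 0.534 -0.247  0.257] [-0.7   0.42  1.53  0.15  1.18  0.03] load 0.27 err 0.0
35 [ 0.534 -0.247  0.257] [-0.69  0.4   1.56  0.14  1.11  0.43] load 0.38 err 0.0
39 [ 0.534 -0.247  0.257] [-0.67  0.39  1.59  0.1   1.05  0.87] load 0.4 err 0.0
43 [ 0.534 -0.247  0.257] [-0.64  0.38  1.6   0.03  1.02  1.33] load 0.42 err 0.0
47 [ 0.534 -0.247  0.257] [-0.61  0.39  1.59 -0.04  1.03  1.79] load 0.42 err 0.0
51 [ 0.534 -0.247  0.257] [-0.58  0.4   1.56 -0.1   1.07  2.24] load 0.41 err 0.0
55 [ 0.534 -0.247  0.257] [-0.56  0.42  1.53 -0.14  1.13  2.68] load 0.38 err 0.0
3 [ 0.534 -0.247  0.257] [-0.63  0.33  1.71  0.01  0.8   2.61] load 0.31 err 0.0
7 [ 0.534 -0.247  0.257] [-0.72  0.28  1.9   0.4   0.48  2.24] load 0.51 err 0.0
[ 0.53426058 -0.24653156  0.25659028] [ 0.51314068 -0.28562245  0.16904912] rot diff [-0.00107113 -0.00319487  0.00408453]
```

>>> {"method": "carry_out", "body": {
  "series": [
    [0, 0, 0.3, 0, 0, 0, -1],
    [0, 0, 0.7, 0, 0, 0, -1],
    [0, 0, 1, 0, 0, 0, -1],
    [0, 0, 1, 0, 0, 0, -1],
    [0, 0, 1, 0, 0, 0, -1],
    [0, 0, 1, 0, 0, 0, -1],
    [0, 0, 1, 0, 0, 0, -1],
    [0, 0, 1, 0, 0, 0, -1]
  ]
}}

```text
time_s: 8.7
eef_pos: [0.4378, 0.2334, 0.1681]
tool_rot: [-0.025, 0.997, -0.0, -0.07]
contact_force: [0.2, -0.0, -1.2]
gripper_width: 0.0177
```

```bash
python3 log.py; python3 - <<'E'
from go import *
c=calibration("wrist");f=grab_frame("wrist");cv2.imwrite("pics/w4.png",f[:,:,::-1])
f=grab_frame("side");cv2.imwrite("pics/s4.png",cv2.resize(f[60:230,180:440,::-1],None,fx=3,fy=3,interpolation=cv2.INTER_CUBIC))
E
```

```text
8.7 p [0.4378 0.2334 0.1681] R [[-0.989, -0.05, -0.14], [-0.05, 0.999, -0.004], [0.14, 0.003, -0.99]] 
q [ 0.245  0.486  1.717  0.035  1.076 -1.395] w 0.0177 F [ 0.16 -0.   -1.2 ] T [-0.034  0.035 -0.022]
```

View pics/s4.png

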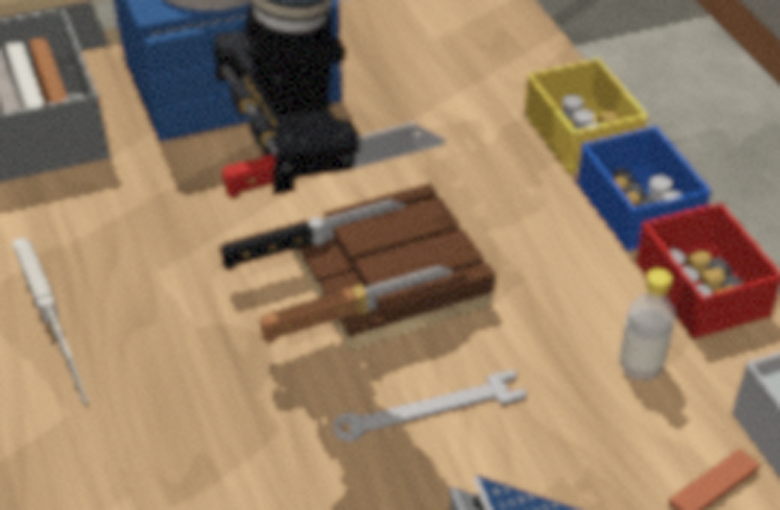

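View pics/w4.png

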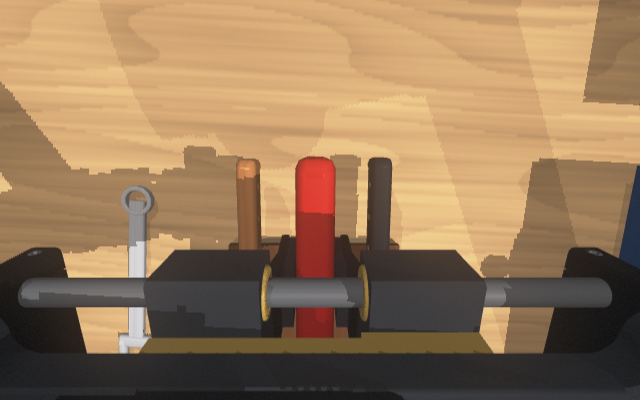

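The knife is out and level, with the black and wood knives still in place. Now the transit, turning clockwise.

>>> {"method": "carry_out", "body": {
  "series": [
    [0.1, -1, 0.5, 0, 0, -1, -1],
    [0.1, -1, 0.5, 0, 0, -1, -1],
    [0.1, -1, 0.5, 0, 0, -1, -1],
    [0.1, -1, 0.5, 0, 0, -1, -1],
    [0.1, -1, 0.5, 0, 0, -1, -1],
    [0.1, -1, 0.5, 0, 0, -1, -1],
    [0.1, -1, 0.5, 0, 0, -1, -1],
    [0.1, -1, 0.5, 0, 0, -1, -1]
  ]
}}

```text
time_s: 9.8
eef_pos: [0.4535, 0.0729, 0.2464]
tool_rot: [0.367, 0.928, 0.027, -0.066]
contact_force: [0.4, -0.1, -2.1]
gripper_width: 0.0177
```

>>> {"method": "carry_out", "body": {
  "series": [
    [0.4, -1, 0.1, 0, 0, -1, -1],
    [0.4, -1, 0.1, 0, 0, -1, -1],
    [0.4, -1, 0.1, 0, 0, -1, -1],
    [0.4, -1, 0.1, 0, 0, -1, -1],
    [0.4, -1, 0.1, 0, 0, -1, -1],
    [0.4, -1, 0.1, 0, 0, -1, -1],
    [0.4, -1, 0.1, 0, 0, -1, -1],
    [0.4, -1, 0.1, 0, 0, -1, -1]
  ]
}}

```text
time_s: 10.8
eef_pos: [0.5177, -0.0869, 0.262]
tool_rot: [0.699, 0.711, 0.05, -0.05]
contact_force: [-0.1, 1.1, -1.4]
gripper_width: 0.0175
```

>>> {"method": "carry_out", "body": {
  "series": [
    [0, -1, 0, 0, 0, -1, -1],
    [0, -1, 0, 0, 0, -1, -1],
    [0, -1, 0, 0, 0, -1, -1],
    [0, -1, 0, 0, 0, -1, -1],
    [0, -1, 0, 0, 0, -1, -1],
    [0, -1, 0, 0, 0, -1, -1],
    [0, -1, 0, 0, 0, -1, -1],
    [0, -1, 0, 0, 0, -1, -1]
  ]
}}

```text
time_s: 11.8
eef_pos: [0.5176, -0.2467, 0.2618]
tool_rot: [0.921, 0.383, 0.065, -0.026]
contact_force: [-0.2, -1.6, -0.8]
gripper_width: 0.0177
```

```bash
python3 log.py; python3 - <<'E'
from go import *
c=calibration("wrist");f=grab_frame("wrist");cv2.imwrite("pics/w5.png",f[:,:,::-1]);np.save("w5.npy",np.array(c["pose"]))
s=state();print(s["eef_pos"]);print(np.round(c["pose"],4).tolist())
print([(np.round(x["pixel"],1),round(x["conf"],2)) for x in pinpoint("plate_face","wrist")])
E
```

```text
11.8 p [ 0.5176 -0.2467  0.2618] R [[0.698, 0.709, 0.1], [0.702, -0.705, 0.099], [0.14, 0.002, -0.99]] 
q [-0.716  0.398  1.554  0.152  1.182  0.009] w 0.0177 F [-0.24 -1.57 -0.79] T [-0.078  0.113 -0.029]
[ 0.51782221 -0.24951737  0.26184873]
[[0.7097, -0.6968, -0.1042, 0.5568], [-0.7045, -0.7013, -0.1088, -0.2067], [0.0027, 0.1506, -0.9886, 0.4322], [0.0, 0.0, 0.0, 1.0]]
[(array([294.3, 160.5]), 0.93)]
```

View pics/w5.png

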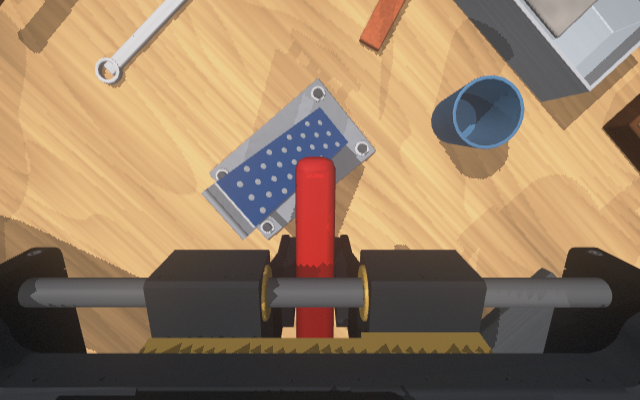

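```bash
python3 - <<'E'
import cv2
im=cv2.imread("pics/w5.png");cv2.imwrite("pics/w5z.png",cv2.resize(im[70:250,195:385],None,fx=4,fy=3.3,interpolation=cv2.INTER_CUBIC) if 0 else cv2.resize(im[90:240,200:360],None,fx=4,fy=4,interpolation=cv2.INTER_CUBIC))
E
```

```text
(no output)
```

View pics/w5z.png

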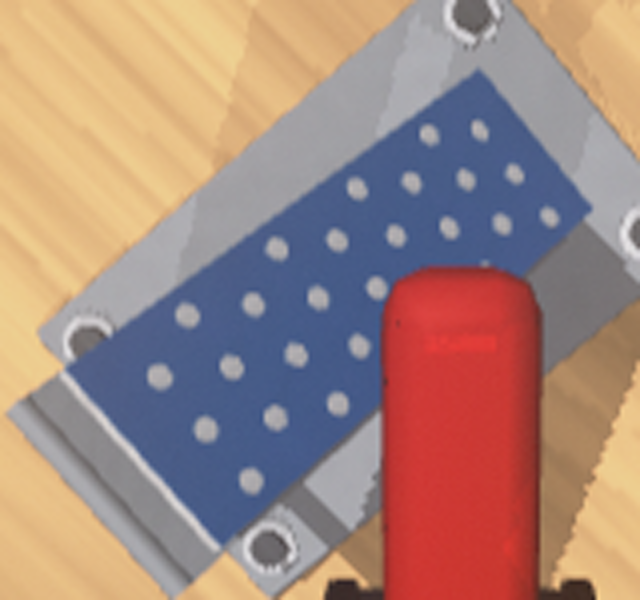

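```bash
python3 - <<'E'
from go import *
c=calibration("wrist");c["pose"]=np.load("w5.npy")
px=np.array([(64,372),(220,550),(480,70),(593,210)])/4.+[200,90]-.375
cor=[(-.075,.025,0),(-.075,-.025,0),(.075,.025,0),(.075,-.025,0)]
def f(v,free=False):
    C=np.array([v[0],v[1],v[3] if free else .115]);A=plateT(C,v[2]);return np.concatenate([proj("wrist",C+A@np.array(q),c)-p for q,p in zip(cor,px)])
r=least_squares(f,[.535,-.198,-.08]);print(r.x.round(4),np.degrees(r.x[2]),r.fun.reshape(-1,2).round(1).tolist())
r=least_squares(lambda v:f(v,True),[.535,-.198,-.08,.115]);print(r.x.round(4),np.degrees(r.x[2]),r.fun.reshape(-1,2).round(1).tolist())
E
```

```text
[ 0.5353 -0.1973 -0.0871] -4.992289539835197 [[-0.2, -0.3], [0.4, 0.1], [-0.3, -0.1], [0.0, 0.4]]
[ 0.5353 -0.1973 -0.0871  0.1152] -4.99191639227969 [[-0.2, -0.3], [0.4, 0.1], [-0.3, -0.2], [0.1, 0.4]]
```

Plate corners fit to within 0.4 px. The centre is (0.5353, −0.1973, 0.115) with yaw −5.0°. I'll continue turning.

>>> {"method": "carry_out", "body": {
  "series": [
    [0, 0, 0, 0, 0, -1, -1],
    [0, 0, 0, 0, 0, -1, -1],
    [0, 0, 0, 0, 0, -1, -1],
    [0, 0, 0, 0, 0, -1, -1],
    [0, 0, 0, 0, 0, -1, -1],
    [0, 0, 0, 0, 0, -1, -1],
    [0, 0, 0, 0, 0, -1, -1],
    [0, 0, 0, 0, 0, -1, -1]
  ]
}}

```text
time_s: 12.9
eef_pos: [0.5177, -0.2451, 0.2621]
tool_rot: [0.998, -0.005, 0.07, 0.001]
contact_force: [0.0, 0.5, -1.3]
gripper_width: 0.0177
```

>>> {"method": "carry_out", "body": {
  "series": [
    [0, 0, 0, 0, 0, -1, -1],
    [0, 0, 0, 0, 0, -1, -1],
    [0, 0, 0, 0, 0, -1, -1],
    [0, 0, 0, 0, 0, -1, -1],
    [0, 0, 0, 0, 0, -1, -1],
    [0, 0, 0, 0, 0, -1, -1],
    [0, 0, 0, 0, 0, -1, -1],
    [0, 0, 0, 0, 0, -1, -1]
  ]
}}

```text
time_s: 13.9
eef_pos: [0.5177, -0.2452, 0.262]
tool_rot: [0.917, -0.393, 0.063, 0.029]
contact_force: [-0.0, -0.1, -1.5]
gripper_width: 0.0178
```

```bash
python3 log.py; cat >> go.py <<'E'
OFF=np.array([-.063,0,.0066])
C=np.array([.5353,-.1973,.115]);YAW=np.radians(-5.0)
def st(face,X,Y,Z,lean=20): return tcp(*stroke_knife(C,YAW,face,X,Y,Z,lean),OFF,G)
def kn(s=None):
    """where is knife in plate coords"""
    s=s or state();T=R.from_quat(s["tool_rot"]).as_matrix();KR=T@G.T;h=s["eef_pos"]-KR@OFF;A=plateT(C,YAW)
    tip=h+KR@[.118,0,0];z=A.T@KR[:,2];print("heel plate mm",(A.T@(h-C)*1000).round(2),"tip",(A.T@(tip-C)*1000).round(2),"lean",np.degrees(np.arctan2(z[2],-z[0])).round(2),"heel world",h.round(4))
E
python3 - <<'E'
from go import *
kn();delta(*st(1,-.04,-.027,.05))
Yp=Rz(YAW)@[0,1,0]
p,A,q=sim([[0,0,0,0,0,-1]]*8)
p,A,q=sim([[0,0,0,*(Yp*-.5236/.8)]]*8,p,A,q)
pt,At=st(1,-.04,-.027,.05)
print(p,pt,R.from_matrix(At@A.T).as_rotvec(),(Yp*-.5236/.8))
E
```

```text
13.9 p [ 0.5177 -0.2452  0.262 ] R [[0.684, -0.724, 0.093], [-0.716, -0.69, -0.103], [0.139, 0.003, -0.99]] 
q [-0.621  0.361  1.617 -0.034  1.028  1.774] w 0.0178 F [-0.02 -0.13 -1.51] T [0.046 0.137 0.004]
heel plate mm [-136.77   -7.62   68.6 ] tip [-204.63   70.37   11.72] lean 50.15 heel world [ 0.4742 -0.1996  0.2555]
target [ 0.5257 -0.2868  0.1847] dp mm [  8.  -41.6 -77.3] rv [ 0.1792 -0.5125 -0.8286] | units [ 0.4  -2.08 -3.87] [ 1.79 -5.12 -8.29] | per row [ 0.05  -0.26  -0.483] [ 0.224 -0.641 -1.036]
3 [ 0.518 -0.245  0.262] [-0.59  0.37  1.59 -0.1   1.06  2.23] load 0.41 err 0.0
7 [ 0.518 -0.245  0.262] [-0.57  0.4   1.56 -0.13  1.12  2.66] load 0.39 err 0.0
3 [ 0.518 -0.245  0.262] [-0.65  0.3   1.75  0.03  0.8   2.53] load 0.3 err 0.0
7 [ 0.518 -0.245  0.262] [-0.74  0.25  1.94  0.43  0.48  2.13] load 0.54 err 0.0
[ 0.51768298 -0.24518967  0.26203754] [ 0.52566044 -0.28680043  0.18472949] [ 0.02368762 -0.00551282 -0.04237157] [-0.05704343 -0.65200943 -0.        ]
```

>>> {"method": "carry_out", "body": {
  "series": [
    [0.05, -0.26, 0, 0.216, -0.618, -1, -1],
    [0.05, -0.26, 0, 0.216, -0.618, -1, -1],
    [0.05, -0.26, 0, 0.216, -0.618, -1, -1],
    [0.05, -0.26, 0, 0.216, -0.618, -1, -1],
    [0.05, -0.26, -0.1, 0.216, -0.618, -1, -1],
    [0.05, -0.26, -0.2, 0.216, -0.618, -1, -1],
    [0.05, -0.26, -0.3, 0.216, -0.618, -1, -1],
    [0.05, -0.26, -0.3, 0.216, -0.618, -1, -1]
  ]
}}

```text
time_s: 14.9
eef_pos: [0.5257, -0.287, 0.244]
tool_rot: [-0.65, 0.714, -0.231, 0.119]
contact_force: [-0.4, -0.2, -1.2]
gripper_width: 0.0178
```

```bash
python3 log.py; python3 - <<'E'
from go import *
kn();delta(*st(1,-.04,-.027,.012));delta(*st(1,-.04,-.027,-.003),rows=5)
A=plateT(C,YAW);print("plate axes",A.round(3).tolist())
c=calibration("wrist");f=grab_frame("wrist");cv2.imwrite("pics/w6.png",f[:,:,::-1])
f=grab_frame("side");cv2.imwrite("pics/s6.png",cv2.resize(f[150:320,240:460,::-1],None,fx=3.4,fy=3.4,interpolation=cv2.INTER_CUBIC))
E
```

```text
14.9 p [ 0.5257 -0.287   0.244 ] R [[-0.126, -0.873, 0.471], [-0.983, 0.048, -0.175], [0.13, -0.485, -0.865]] 
q [-0.8    0.321  1.883  0.467  0.5    2.072] w 0.0178 F [-0.39 -0.19 -1.2 ] T [0.154 0.489 0.075]
heel plate mm [-79.06 -27.18  93.82] tip [-80.94  90.77  90.97] lean 20.97 heel world [ 0.5327 -0.2244  0.2377]
target [ 0.5013 -0.2847  0.1556] dp mm [-24.4   2.3 -88.4] rv [ 0.007  -0.0176 -0.0277] | units [-1.22  0.12 -4.42] [ 0.07 -0.18 -0.28] | per row [-0.153  0.015 -0.552] [ 0.009 -0.022 -0.035]
target [ 0.4917 -0.2838  0.1441] dp mm [-34.    3.2 -99.9] rv [ 0.007  -0.0176 -0.0277] | units [-1.7   0.16 -4.99] [ 0.07 -0.18 -0.28] | per row [-0.34   0.032 -0.999] [ 0.014 -0.035 -0.055]
plate axes [[0.763, 0.087, 0.64], [-0.067, 0.996, -0.056], [-0.643, 0.0, 0.766]]
```

View pics/s6.png

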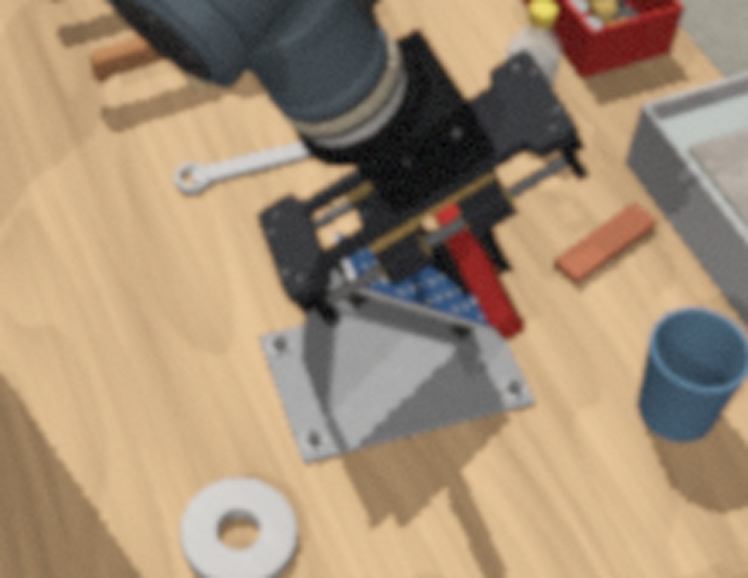

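View pics/w6.png

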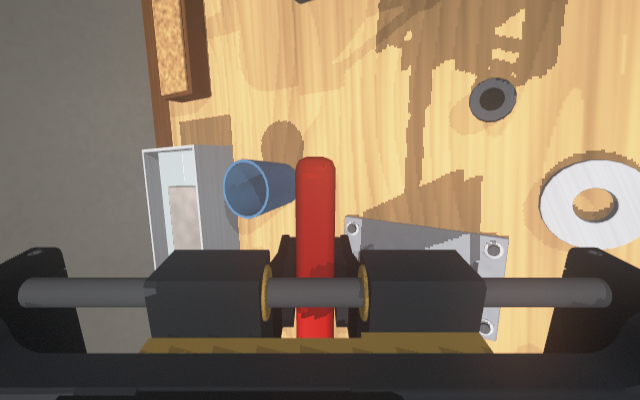

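>>> {"method": "carry_out", "body": {
  "series": [
    [-0.15, 0.015, -0.65, 0.01, -0.025, -0.04, -1],
    [-0.15, 0.015, -0.65, 0.01, -0.025, -0.04, -1],
    [-0.15, 0.015, -0.65, 0.01, -0.025, -0.04, -1],
    [-0.15, 0.015, -0.65, 0.01, -0.025, -0.04, -1],
    [-0.15, 0.015, -0.6, 0.01, -0.025, -0.04, -1],
    [-0.15, 0.015, -0.6, 0.01, -0.025, -0.04, -1],
    [-0.15, 0.015, -0.4, 0.01, -0.025, -0.04, -1],
    [-0.17, 0.015, -0.22, 0, 0, 0, -1]
  ]
}}

```text
time_s: 16.0
eef_pos: [0.5024, -0.285, 0.156]
tool_rot: [-0.64, 0.721, -0.236, 0.124]
contact_force: [0.7, 0.2, -1.1]
gripper_width: 0.0178
```

```bash
python3 log.py; python3 - <<'E'
from go import *
kn();delta(*st(1,-.04,-.027,-.003),rows=5)
c=calibration("wrist");f=grab_frame("wrist");cv2.imwrite("pics/w7.png",f[:,:,::-1])
f=grab_frame("side");cv2.imwrite("pics/s7.png",cv2.resize(f[150:320,240:460,::-1],None,fx=3.4,fy=3.4,interpolation=cv2.INTER_CUBIC))
f=grab_frame("top");cv2.imwrite("pics/t7.png",cv2.resize(f[110:260,280:460,::-1],None,fx=4,fy=4,interpolation=cv2.INTER_CUBIC))
F=[]
for i in range(3): grab_frame("side");F.append(state()["contact_force"])
print(np.round(F,2))
E
```

```text
16.0 p [ 0.5024 -0.285   0.156 ] R [[-0.151, -0.863, 0.481], [-0.981, 0.071, -0.181], [0.122, -0.499, -0.858]] 
q [-0.839  0.466  2.031  1.003  0.285  1.497] w 0.0178 F [ 0.69  0.23 -1.11] T [0.103 0.519 0.032]
heel plate mm [-39.57 -27.28  12.74] tip [-39.86  90.72  12.23] lean 20.04 heel world [ 0.5109 -0.2225  0.1502]
target [ 0.4917 -0.2838  0.1441] dp mm [-10.7   1.2 -11.9] rv [ 0.0017 -0.0008 -0.0047] | units [-0.53  0.06 -0.59] [ 0.02 -0.01 -0.05] | per row [-0.107  0.012 -0.119] [ 0.003 -0.002 -0.009]
[[-0.83 -0.46 -0.99]
 [ 0.31  0.04 -2.21]
 [ 0.14 -1.15 -1.4 ]]
```

View pics/s7.png

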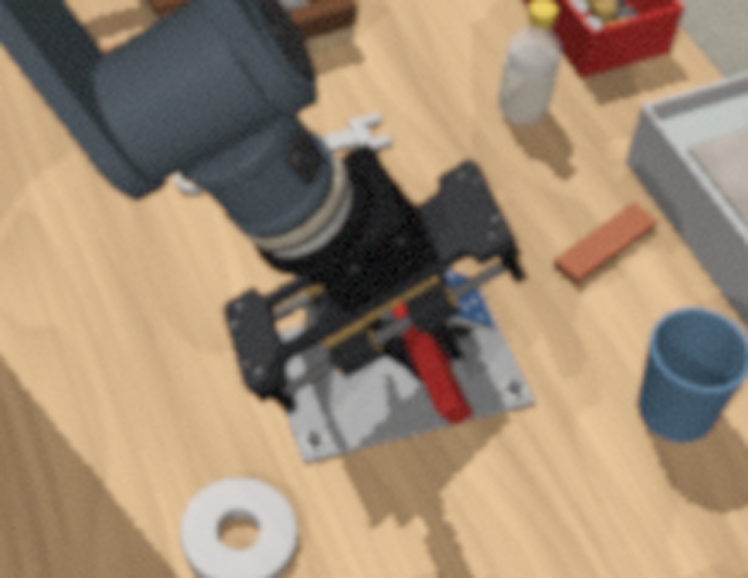

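View pics/t7.png

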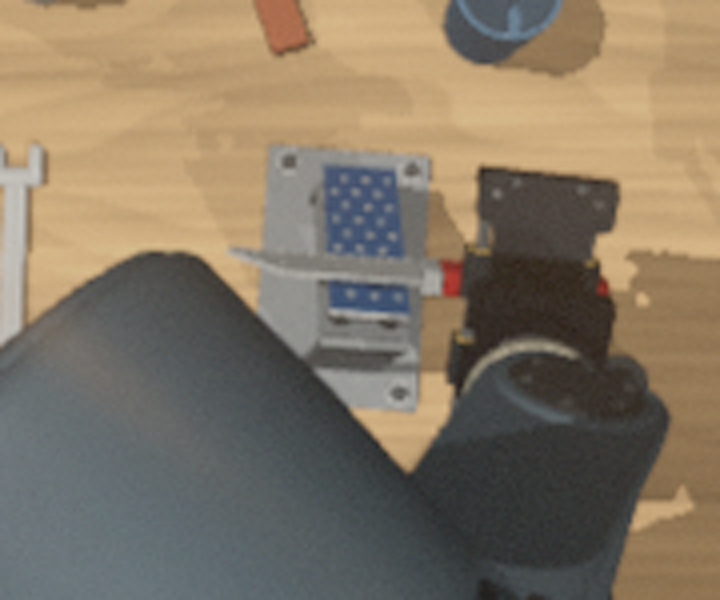

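```bash
python3 - <<'E'
from go import *
s=json.loads(open("log.jsonl").readlines()[-1]);T=R.from_quat(s["tool_rot"]).as_matrix();KR=T@G.T;h=np.array(s["eef_pos"])-KR@OFF
A=plateT(C,YAW)
z=lambda p:((proj("top",p)-[280,110]+.375)*4).round(1)
for nm,v in dict(heel=(0,0,0),tip=(.118,0,0),heelspine=(0,0,.036),bolsteredge=(-.012,-.008,.038),spinefront=(.083,0,.036)).items(): print(nm,z(h+KR@np.array(v)))
for v in ((-.075,.025,0),(-.075,-.025,0),(.075,.025,0),(.075,-.025,0)): print(v,z(C+A@np.array(v)))
E
```

```text
heel [412.2 261.3]
tip [226.5 248.3]
heelspine [419.5 281.5]
bolsteredge [441.3 271.8]
spinefront [284.3 272.1]
(-0.075, 0.025, 0) [329.  307.3]
(-0.075, -0.025, 0) [409.1 313.2]
(0.075, 0.025, 0) [322.4 163.3]
(0.075, -0.025, 0) [394.2 168.7]
```

>>> {"method": "carry_out", "body": {
  "series": [
    [-0.15, 0.02, -0.17, 0.01, 0, -0.02, -1],
    [-0.12, 0.02, -0.13, 0.01, 0, -0.02, -1],
    [-0.1, 0.02, -0.11, 0, 0, -0.01, -1],
    [-0.08, 0.02, -0.09, 0, 0, 0, -1],
    [-0.07, 0, -0.07, 0, 0, 0, -1],
    [0, 0, 0, 0, 0, 0, -1],
    [0, 0, 0, 0, 0, 0, -1],
    [0, 0, 0, 0, 0, 0, -1]
  ]
}}

```text
time_s: 17.3
eef_pos: [0.4917, -0.2843, 0.145]
tool_rot: [-0.636, 0.724, -0.236, 0.124]
contact_force: [1.5, -0.3, 0.3]
gripper_width: 0.018
```

```bash
python3 log.py; python3 - <<'E'
from go import *
kn()
A=plateT(C,YAW)
delta(*st(1,.038,-.125,-.003),rows=24)
f=grab_frame("side");F=[state()["contact_force"]]
f=grab_frame("top");cv2.imwrite("pics/t8.png",cv2.resize(f[110:260,280:460,::-1],None,fx=4,fy=4,interpolation=cv2.INTER_CUBIC));F.append(state()["contact_force"])
for i in range(3): grab_frame("side");F.append(state()["contact_force"])
F=np.array(F);print(F.round(2),"minus base, plate axes",(A.T@(F.mean(0)-[.05,-.4,-1.4])).round(2))
E
```

```text
17.3 p [ 0.4917 -0.2843  0.145 ] R [[-0.16, -0.862, 0.48], [-0.98, 0.08, -0.184], [0.12, -0.5, -0.858]] 
q [-0.856  0.482  2.062  1.156  0.268  1.334] w 0.018 F [ 1.51 -0.28  0.32] T [ 0.193 -0.056 -0.097]
heel plate mm [-40.31 -27.51  -2.07] tip [-39.93  90.49  -1.68] lean 20.0 heel world [ 0.5008 -0.2219  0.1393]
target [ 0.5427 -0.3867  0.094 ] dp mm [  51.  -102.3  -51. ] rv [-0.0004  0.0001  0.0046] | units [ 2.55 -5.12 -2.55] [-0.    0.    0.05] | per row [ 0.106 -0.213 -0.106] [-0.     0.     0.002]
[[ 2.52  1.32  0.43]
 [ 1.76 -0.62  1.18]
 [ 3.45 -0.04  0.32]
 [ 2.73 -0.36  0.18]
 [ 1.78 -0.47  0.53]] minus base, plate axes [0.57 0.57 2.99]
```

View pics/t8.png

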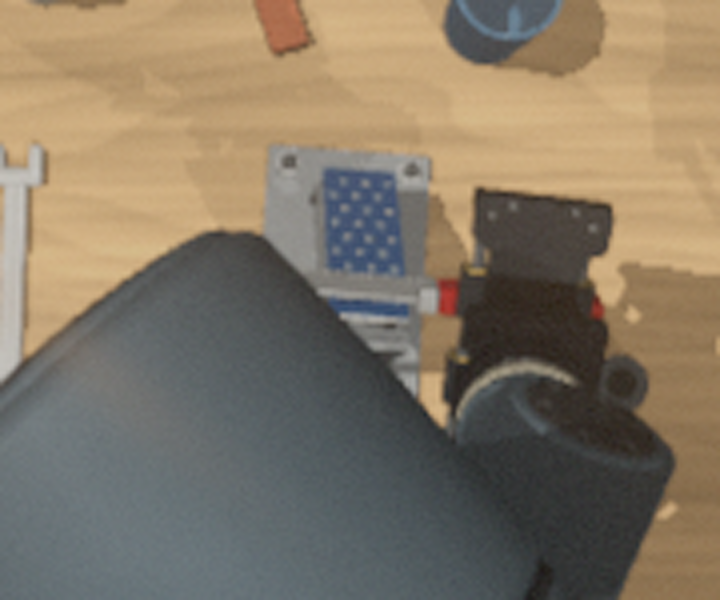

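Normal force is about 3 N, roughly 2.5 mm of give, with 20.0° lean and the heel at X −40 mm in the upper half. Now the draw.

>>> {"method": "carry_out", "body": {
  "series": [
    [0.105, -0.22, -0.105, 0, 0, 0, -1],
    [0.105, -0.22, -0.105, 0, 0, 0, -1],
    [0.105, -0.22, -0.105, 0, 0, 0.01, -1],
    [0.105, -0.22, -0.105, 0, 0, 0.01, -1],
    [0.105, -0.22, -0.105, 0, 0, 0.01, -1],
    [0.105, -0.22, -0.105, 0, 0, 0.01, -1],
    [0.105, -0.22, -0.105, 0, 0, 0.01, -1],
    [0.105, -0.22, -0.105, 0, 0, 0, -1]
  ]
}}

```text
time_s: 18.55
eef_pos: [0.5083, -0.3196, 0.1278]
tool_rot: [-0.638, 0.723, -0.235, 0.125]
contact_force: [2.0, 1.3, 1.2]
gripper_width: 0.0178
```

```bash
python3 log.py; python3 - <<'E'
from go import *
kn();A=plateT(C,YAW);print("F plate",(A.T@(state()["contact_force"]-[.05,-.4,-1.4])).round(2))
delta(*st(1,.038,-.128,-.003),rows=16)
E
```

```text
18.55 p [ 0.5083 -0.3196  0.1278] R [[-0.155, -0.863, 0.481], [-0.981, 0.076, -0.181], [0.12, -0.499, -0.858]] 
q [-0.882  0.545  1.991  1.127  0.288  1.338] w 0.0178 F [2.01 1.31 1.24] T [0.537 0.05  0.064]
heel plate mm [-14.47 -61.21  -2.84] tip [-14.57  56.79  -2.8 ] lean 20.04 heel world [ 0.5171 -0.2571  0.1221]
F plate [-0.32  1.87  3.18]
target [ 0.5424 -0.3897  0.094 ] dp mm [ 34.1 -70.  -33.8] rv [-0.0009 -0.0006 -0.0004] | units [ 1.7  -3.5  -1.69] [-0.01 -0.01 -0.  ] | per row [ 0.107 -0.219 -0.106] [-0.001 -0.    -0.   ]
```

>>> {"method": "carry_out", "body": {
  "series": [
    [0.107, -0.22, -0.105, 0, 0, 0, -1],
    [0.107, -0.22, -0.105, 0, 0, 0, -1],
    [0.107, -0.22, -0.105, 0, 0, 0, -1],
    [0.107, -0.22, -0.105, 0, 0, 0, -1],
    [0.107, -0.22, -0.105, 0, 0, 0, -1],
    [0.107, -0.22, -0.105, 0, 0, 0, -1],
    [0.107, -0.22, -0.105, 0, 0, 0, -1],
    [0.107, -0.22, -0.105, 0, 0, 0, -1]
  ]
}}

```text
time_s: 19.55
eef_pos: [0.5255, -0.3548, 0.111]
tool_rot: [-0.638, 0.723, -0.235, 0.125]
contact_force: [1.6, 1.0, 0.9]
gripper_width: 0.0174
```

```bash
python3 log.py; python3 - <<'E'
from go import *
kn();A=plateT(C,YAW);print("F plate",(A.T@(state()["contact_force"]-[.05,-.4,-1.4])).round(2))
delta(*st(1,.038,-.128,-.0032),rows=7)
E
```

```text
19.55 p [ 0.5255 -0.3548  0.111 ] R [[-0.155, -0.863, 0.481], [-0.981, 0.076, -0.181], [0.12, -0.499, -0.858]] 
q [-0.901  0.605  1.915  1.077  0.305  1.372] w 0.0174 F [1.56 0.97 0.89] T [0.567 0.097 0.024]
heel plate mm [ 11.75 -94.77  -2.81] tip [11.65 23.23 -2.78] lean 20.04 heel world [ 0.5342 -0.2923  0.1053]
F plate [-0.41  1.49  2.64]
target [ 0.5423 -0.3896  0.0938] dp mm [ 16.9 -34.8 -17.1] rv [-0.0008 -0.0007 -0.0004] | units [ 0.84 -1.74 -0.86] [-0.01 -0.01 -0.  ] | per row [ 0.12  -0.249 -0.122] [-0.001 -0.001 -0.001]
```

>>> {"method": "carry_out", "body": {
  "series": [
    [0.117, -0.24, -0.12, 0, 0, 0, -1],
    [0.117, -0.24, -0.12, 0, 0, 0, -1],
    [0.117, -0.24, -0.12, 0, 0, 0, -1],
    [0.117, -0.24, -0.12, 0, 0, 0, -1],
    [0.117, -0.24, -0.12, 0, 0, 0, -1],
    [0.117, -0.24, -0.12, 0, 0, 0, -1],
    [0.117, -0.24, -0.12, 0, 0, 0, -1],
    [0, 0, 0, 0, 0, 0, -1]
  ]
}}

```text
time_s: 20.55
eef_pos: [0.5419, -0.3892, 0.0943]
tool_rot: [-0.638, 0.723, -0.236, 0.124]
contact_force: [1.0, 0.1, 0.7]
gripper_width: 0.0179
```

```bash
python3 log.py; python3 - <<'E'
from go import *
kn();A=plateT(C,YAW);F=[state()["contact_force"]]
f=grab_frame("top");cv2.imwrite("pics/t9.png",cv2.resize(f[110:260,280:460,::-1],None,fx=4,fy=4,interpolation=cv2.INTER_CUBIC));F.append(state()["contact_force"])
f=grab_frame("side");cv2.imwrite("pics/s9.png",cv2.resize(f[150:320,240:460,::-1],None,fx=3.4,fy=3.4,interpolation=cv2.INTER_CUBIC));F.append(state()["contact_force"])
print("F plate",(A.T@(np.mean(F,0)-[.05,-.4,-1.4])).round(2))
E
```

```text
20.55 p [ 0.5419 -0.3892  0.0943] R [[-0.156, -0.863, 0.481], [-0.98, 0.076, -0.182], [0.121, -0.5, -0.858]] 
q [-0.917  0.662  1.837  1.024  0.323  1.415] w 0.0179 F [0.97 0.06 0.67] T [ 0.345  0.121 -0.213]
heel plate mm [  37.4  -127.58   -3.15] tip [37.48 -9.58 -3.15] lean 20.02 heel world [ 0.5507 -0.3267  0.0886]
F plate [-0.65 -0.14  1.97]
```

View pics/t9.png

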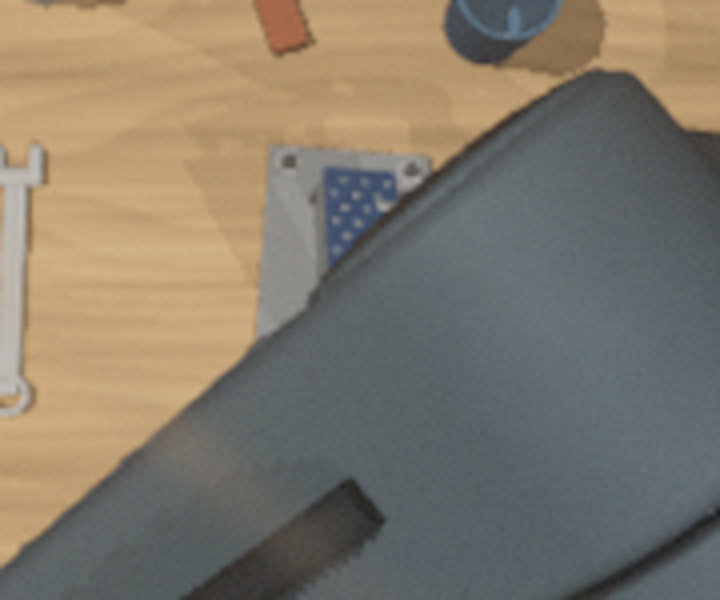

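View pics/s9.png

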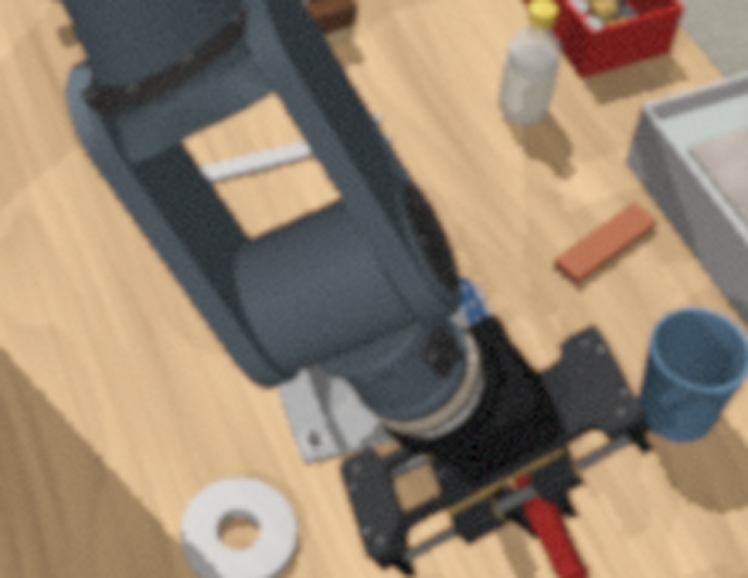

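```bash
python3 - <<'E'
from go import *
A=plateT(C,YAW)
pt,At=st(-1,-.04,.027,.05);print("pt",pt,"Z axis units for 60mm/4rows",(A[:,2]*.06/.02/4).round(3))
s=state();T=R.from_quat(s["tool_rot"]).as_matrix();zk=(T@G.T)[:,2];print("zk",zk)
rows=[list(A[:,2]*.75)+[0,0,0]]*4+[[0,0,1,0,0,0]]*4
p,T2,q=sim(rows)
u=zk/.866
rows=[[-.1,.5,.6,*u]]*8+[[0,.6,0,*u]]*8+[[.1,.6,0,*u]]*8
p,T3,q=sim(rows,p,T2,q)
rv=R.from_matrix(At@T3.T).as_rotvec();print(rv,p,pt-p)
p,T3,q=sim([[*((pt-p)/.02/8),*(rv/.8)]]*8,p,T3,q,verbose=2)
E
```

```text
pt [ 0.54134848 -0.10748539  0.18472949] Z axis units for 60mm/4rows [ 0.48  -0.042  0.575]
zk [-0.49772405  0.04469251  0.86618321]
3 [ 0.58  -0.392  0.141] [-0.86  0.61  1.73  0.69  0.4   1.82] load 0.31 err 0.0
7 [ 0.58  -0.392  0.221] [-0.86  0.49  1.67  0.49  0.55  2.04] load 0.16 err 0.0
3 [ 0.572 -0.352  0.269] [-0.85  0.38  1.73  0.56  0.58  1.54] load 0.45 err 0.0
7 [ 0.564 -0.312  0.317] [-0.85  0.28  1.76  0.61  0.65  1.07] load 0.41 err 0.0
11 [ 0.564 -0.264  0.317] [-0.82  0.25  1.82  0.69  0.65  0.56] load 0.44 err 0.0
15 [ 0.564 -0.216  0.317] [-0.77  0.22  1.85  0.72  0.68  0.12] load 0.38 err 0.0
19 [ 0.572 -0.168  0.317] [-0.69  0.22  1.85  0.68  0.71 -0.24] load 0.3 err 0.0
23 [ 0.58  -0.12   0.317] [-0.59  0.21  1.82  0.59  0.74 -0.54] load 0.26 err 0.0
[-0.18346772  0.01594941  0.3213509 ] [ 0.58019995 -0.12043682  0.31652924] [-0.03885147  0.01295144 -0.13179975]
1 [ 0.57  -0.117  0.284] [-0.6   0.25  1.88  0.64  0.68 -0.71] load 0.32 err 0.0
3 [ 0.561 -0.114  0.251] [-0.61  0.29  1.94  0.71  0.61 -0.9 ] load 0.34 err 0.0
5 [ 0.551 -0.111  0.218] [-0.61  0.34  1.99  0.79  0.55 -1.1 ] load 0.38 err 0.0
7 [ 0.541 -0.107  0.185] [-0.61  0.39  2.04  0.9   0.49 -1.33] load 0.43 err 0.0
```

>>> {"method": "carry_out", "body": {
  "series": [
    [0.48, -0.04, 0.575, 0, 0, 0, -1],
    [0.48, -0.04, 0.575, 0, 0, 0, -1],
    [0.48, -0.04, 0.575, 0, 0, 0, -1],
    [0.48, -0.04, 0.575, 0, 0, 0, -1],
    [0, 0, 1, 0, 0, 0, -1],
    [0, 0, 1, 0, 0, 0, -1],
    [0, 0, 1, 0, 0, 0, -1],
    [0, 0, 1, 0, 0, 0, -1]
  ]
}}

```text
time_s: 21.65
eef_pos: [0.5792, -0.3909, 0.2201]
tool_rot: [-0.639, 0.722, -0.235, 0.124]
contact_force: [-0.2, 0.6, -1.4]
gripper_width: 0.0179
```

>>> {"method": "carry_out", "body": {
  "series": [
    [-0.1, 0.5, 0.6, -0.575, 0.052, 1, -1],
    [-0.1, 0.5, 0.6, -0.575, 0.052, 1, -1],
    [-0.1, 0.5, 0.6, -0.575, 0.052, 1, -1],
    [-0.1, 0.5, 0.6, -0.575, 0.052, 1, -1],
    [-0.1, 0.5, 0.6, -0.575, 0.052, 1, -1],
    [-0.1, 0.5, 0.6, -0.575, 0.052, 1, -1],
    [-0.1, 0.5, 0.6, -0.575, 0.052, 1, -1],
    [-0.1, 0.5, 0.6, -0.575, 0.052, 1, -1]
  ]
}}

```text
time_s: 22.65
eef_pos: [0.5631, -0.3106, 0.3158]
tool_rot: [0.884, -0.349, 0.309, -0.046]
contact_force: [0.2, 0.2, -1.3]
gripper_width: 0.0177
```

>>> {"method": "carry_out", "body": {
  "series": [
    [0, 0.6, 0, -0.575, 0.052, 1, -1],
    [0, 0.6, 0, -0.575, 0.052, 1, -1],
    [0, 0.6, 0, -0.575, 0.052, 1, -1],
    [0, 0.6, 0, -0.575, 0.052, 1, -1],
    [0, 0.6, 0, -0.575, 0.052, 1, -1],
    [0, 0.6, 0, -0.575, 0.052, 1, -1],
    [0, 0.6, 0, -0.575, 0.052, 1, -1],
    [0, 0.6, 0, -0.575, 0.052, 1, -1]
  ]
}}

```text
time_s: 23.65
eef_pos: [0.5631, -0.2146, 0.3154]
tool_rot: [0.942, 0.097, 0.319, 0.042]
contact_force: [-0.2, -0.3, -2.7]
gripper_width: 0.0179
```

>>> {"method": "carry_out", "body": {
  "series": [
    [0, 0.6, 0, -0.575, 0.052, 1, -1],
    [0, 0.6, 0, -0.575, 0.052, 1, -1],
    [0, 0.6, 0, -0.575, 0.052, 1, -1],
    [0, 0.6, 0, -0.575, 0.052, 1, -1],
    [0, 0.6, 0, -0.575, 0.052, 1, -1],
    [0, 0.6, 0, -0.575, 0.052, 1, -1],
    [0, 0.6, 0, -0.575, 0.052, 1, -1],
    [0, 0.6, 0, -0.575, 0.052, 1, -1]
  ]
}}

```text
time_s: 24.65
eef_pos: [0.5631, -0.1188, 0.3155]
tool_rot: [0.803, 0.522, 0.261, 0.121]
contact_force: [0.5, 0.1, -0.5]
gripper_width: 0.0182
```

```bash
python3 log.py; python3 - <<'E'
from go import *
kn();delta(*st(-1,-.04,.027,.03))
c=calibration("wrist");f=grab_frame("wrist");cv2.imwrite("pics/w10.png",f[:,:,::-1])
E
```

```text
24.65 p [ 0.5631 -0.1188  0.3155] R [[0.319, 0.775, 0.546], [0.901, -0.426, 0.079], [0.293, 0.467, -0.834]] 
q [-0.612  0.19   1.858  0.596  0.738 -0.57 ] w 0.0182 F [ 0.51  0.08 -0.49] T [-0.09   0.51  -0.016]
heel plate mm [-114.68   21.8   143.62] tip [-129.62  -88.42  104.2 ] lean 20.12 heel world [ 0.5416 -0.176   0.2987]
target [ 0.5285 -0.1064  0.1694] dp mm [ -34.5   12.4 -146. ] rv [-0.1781  0.0143  0.3186] | units [-1.73  0.62 -7.3 ] [-1.78  0.14  3.19] | per row [-0.216  0.077 -0.913] [-0.223  0.018  0.398]
```

View pics/w10.png

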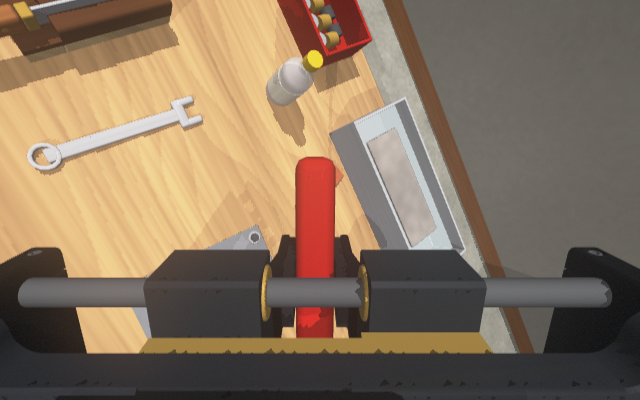

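>>> {"method": "carry_out", "body": {
  "series": [
    [-0.22, 0.08, -0.5, -0.445, 0.036, 0.797, -1],
    [-0.22, 0.08, -0.8, -0.445, 0.036, 0.797, -1],
    [-0.22, 0.08, -1, -0.445, 0.036, 0.797, -1],
    [-0.22, 0.08, -1, -0.445, 0.036, 0.797, -1],
    [-0.22, 0.08, -1, 0, 0, 0, -1],
    [-0.21, 0.08, -1, 0, 0, 0, -1],
    [-0.21, 0.07, -1, 0, 0, 0, -1],
    [-0.21, 0.07, -1, 0, 0, 0, -1]
  ]
}}

```text
time_s: 25.7
eef_pos: [0.5288, -0.1073, 0.1695]
tool_rot: [0.7, 0.662, 0.225, 0.145]
contact_force: [0.7, -0.3, -0.7]
gripper_width: 0.0176
```

```bash
python3 log.py; python3 - <<'E'
from go import *
kn();delta(*st(-1,-.04,.0265,-.0025),rows=6)
A=plateT(C,YAW);F=[]
for i in range(4): f=grab_frame("top");F.append(state()["contact_force"])
print(np.round(F,2),np.mean(F,0).round(2))
cv2.imwrite("pics/t11.png",cv2.resize(f[110:260,280:460,::-1],None,fx=4,fy=4,interpolation=cv2.INTER_CUBIC))
s=state();T=R.from_quat(s["tool_rot"]).as_matrix();KR=T@G.T;h=np.array(s["eef_pos"])-KR@OFF
z=lambda p:((proj("top",p)-[280,110]+.375)*4).round(1)
for nm,v in dict(heel=(0,0,0),tip=(.118,0,0),heelspine=(0,0,.036)).items(): print(nm,z(h+KR@np.array(v)))
E
```

```text
25.7 p [ 0.5288 -0.1073  0.1695] R [[0.021, 0.862, 0.506], [0.992, -0.081, 0.095], [0.123, 0.5, -0.857]] 
q [-0.632  0.415  2.079  1.009  0.46  -1.459] w 0.0176 F [ 0.74 -0.3  -0.68] T [-0.098  0.486 -0.01 ]
heel plate mm [-39.89  26.14  29.98] tip [-40.11 -91.86  29.42] lean 19.97 heel world [ 0.5263 -0.1703  0.1636]
target [ 0.5077 -0.105   0.1445] dp mm [-21.1   2.2 -25. ] rv [-0.0025  0.0008  0.0045] | units [-1.06  0.11 -1.25] [-0.02  0.01  0.05] | per row [-0.176  0.018 -0.208] [-0.004  0.001  0.008]
[[-0.33  0.23 -3.13]
 [-0.13 -0.4  -1.94]
 [ 0.33 -0.3  -1.62]
 [ 0.55  0.08 -1.82]] [ 0.11 -0.1  -2.13]
heel [331.7 233.3]
tip [519.5 248.3]
heelspine [336.2 252.9]
```

View pics/t11.png

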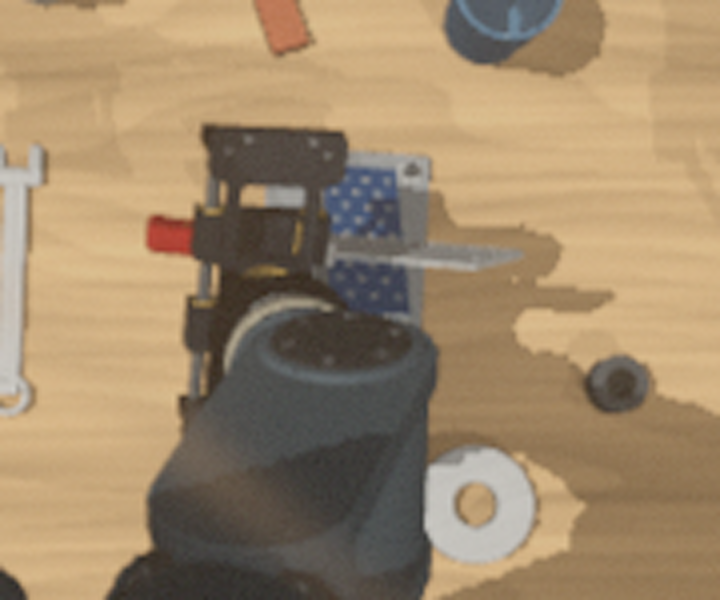

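>>> {"method": "carry_out", "body": {
  "series": [
    [-0.25, 0.03, -0.3, -0.01, 0, 0.01, -1],
    [-0.22, 0.03, -0.27, -0.01, 0, 0.01, -1],
    [-0.2, 0.02, -0.23, 0, 0, 0.01, -1],
    [-0.17, 0.02, -0.2, 0, 0, 0.01, -1],
    [-0.13, 0.02, -0.15, 0, 0, 0, -1],
    [-0.09, 0.01, -0.1, 0, 0, 0, -1],
    [0, 0, 0, 0, 0, 0, -1],
    [0, 0, 0, 0, 0, 0, -1]
  ]
}}

```text
time_s: 26.9
eef_pos: [0.509, -0.1049, 0.1458]
tool_rot: [0.698, 0.664, 0.225, 0.146]
contact_force: [1.9, -1.1, 0.2]
gripper_width: 0.0176
```

```bash
python3 log.py; python3 - <<'E'
from go import *
kn();A=plateT(C,YAW);F=[]
for i in range(4): f=grab_frame("top");F.append(state()["contact_force"])
F=np.array(F);print(F.round(2),"minus base, plate axes",(A.T@(F.mean(0)-[.1,-.2,-1.6])).round(2))
delta(*st(-1,.038,.128,-.003),rows=24)
pt,At=st(-1,.038,.128,-.003);s=state();d=(pt-s["eef_pos"])/.02/24
sim([[*d,0,0,0]]*24)
E
```

```text
26.9 p [ 0.509  -0.1049  0.1458] R [[0.016, 0.861, 0.508], [0.993, -0.075, 0.096], [0.121, 0.503, -0.856]] 
q [-0.66   0.456  2.147  1.213  0.426 -1.714] w 0.0176 F [ 1.87 -1.12  0.19] T [-0.365  0.136 -0.023]
heel plate mm [-39.86  26.74  -0.68] tip [-39.81 -91.26  -0.69] lean 19.83 heel world [ 0.5068 -0.168   0.1401]
[[ 1.17 -1.23  0.91]
 [ 0.57 -0.76  0.53]
 [ 2.07 -0.57  1.53]
 [ 2.24 -1.74  0.84]] minus base, plate axes [-0.51 -0.75  2.91]
target [ 0.5757 -0.0091  0.094 ] dp mm [ 67.   95.8 -51.6] rv [-0.0003  0.0025 -0.0001] | units [ 3.35  4.79 -2.58] [-0.    0.02 -0.  ] | per row [ 0.14   0.2   -0.108] [-0.     0.001 -0.   ]
3 [ 0.52  -0.089  0.137] [-0.61  0.48  2.14  1.28  0.39 -1.74] load 0.06 err 0.0
7 [ 0.531 -0.073  0.128] [-0.55  0.51  2.13  1.35  0.37 -1.77] load 0.06 err 0.0
11 [ 0.542 -0.057  0.12 ] [-0.5   0.53  2.12  1.42  0.34 -1.79] load 0.06 err 0.0
15 [ 0.553 -0.041  0.111] [-0.45  0.56  2.11  1.49  0.31 -1.82] load 0.06 err 0.0
19 [ 0.565 -0.025  0.103] [-0.4   0.58  2.09  1.56  0.29 -1.85] load 0.06 err 0.0
23 [ 0.576 -0.009  0.094] [-0.36  0.61  2.07  1.63  0.27 -1.87] load 0.06 err 0.0
```

>>> {"method": "carry_out", "body": {
  "series": [
    [0.142, 0.199, -0.105, 0, 0, 0, -1],
    [0.142, 0.199, -0.105, 0, 0, 0, -1],
    [0.142, 0.199, -0.105, 0, 0, 0, -1],
    [0.142, 0.199, -0.105, 0, 0, 0, -1],
    [0.142, 0.199, -0.105, 0, 0, 0, -1],
    [0.142, 0.199, -0.105, 0, 0, 0, -1],
    [0.142, 0.199, -0.105, 0, 0, 0, -1],
    [0.142, 0.199, -0.105, 0, 0, 0, -1]
  ]
}}

```text
time_s: 28.1
eef_pos: [0.5312, -0.0723, 0.1284]
tool_rot: [0.698, 0.664, 0.225, 0.145]
contact_force: [1.5, -1.4, 0.2]
gripper_width: 0.0175
```

```bash
python3 log.py; python3 - <<'E'
from go import *
kn();A=plateT(C,YAW);print("F plate",(A.T@(state()["contact_force"]-[.1,-.2,-1.7])).round(2))
delta(*st(-1,.038,.128,-.0025),rows=16)
E
```

```text
28.1 p [ 0.5312 -0.0723  0.1284] R [[0.016, 0.862, 0.507], [0.992, -0.076, 0.097], [0.122, 0.501, -0.857]] 
q [-0.553  0.507  2.133  1.349  0.365 -1.76 ] w 0.0175 F [ 1.53 -1.36  0.24] T [-0.594  0.147 -0.076]
heel plate mm [-13.8   61.22  -1.66] tip [-13.66 -56.78  -1.76] lean 19.91 heel world [ 0.529  -0.1353  0.1226]
F plate [-0.08 -1.03  2.47]
target [ 0.5761 -0.0091  0.0944] dp mm [ 44.8  63.1 -34. ] rv [-0.0013  0.0017 -0.0004] | units [ 2.24  3.16 -1.7 ] [-0.01  0.02 -0.  ] | per row [ 0.14   0.197 -0.106] [-0.001  0.001 -0.   ]
```

>>> {"method": "carry_out", "body": {
  "series": [
    [0.141, 0.198, -0.106, 0, 0, 0, -1],
    [0.141, 0.198, -0.106, 0, 0, 0, -1],
    [0.141, 0.198, -0.106, 0, 0, 0, -1],
    [0.141, 0.198, -0.106, 0, 0, 0, -1],
    [0.141, 0.198, -0.106, 0, 0, 0, -1],
    [0.141, 0.198, -0.106, 0, 0, 0, -1],
    [0.141, 0.198, -0.106, 0, 0, 0, -1],
    [0.141, 0.198, -0.106, 0, 0, 0, -1]
  ]
}}

```text
time_s: 29.1
eef_pos: [0.5538, -0.0405, 0.1114]
tool_rot: [0.698, 0.664, 0.225, 0.145]
contact_force: [1.1, -0.8, 1.6]
gripper_width: 0.018
```

```bash
python3 log.py; python3 - <<'E'
from go import *
kn();A=plateT(C,YAW);print("F plate",(A.T@(state()["contact_force"]-[.1,-.2,-1.7])).round(2))
delta(*st(-1,.038,.128,-.003),rows=7)
E
```

```text
29.1 p [ 0.5538 -0.0405  0.1114] R [[0.016, 0.862, 0.507], [0.992, -0.076, 0.097], [0.122, 0.501, -0.857]] 
q [-0.452  0.557  2.107  1.485  0.315 -1.81 ] w 0.018 F [ 1.14 -0.81  1.63] T [-0.694  0.123 -0.059]
heel plate mm [12.21 94.78 -1.97] tip [ 12.36 -23.22  -2.06] lean 19.91 heel world [ 0.5516 -0.1036  0.1056]
F plate [-1.31 -0.52  3.26]
target [ 0.5757 -0.0091  0.094 ] dp mm [ 22.   31.4 -17.5] rv [-0.0013  0.0017 -0.0005] | units [ 1.1   1.57 -0.87] [-0.01  0.02 -0.01] | per row [ 0.157  0.225 -0.125] [-0.002  0.002 -0.001]
```

>>> {"method": "carry_out", "body": {
  "series": [
    [0.158, 0.225, -0.122, 0, 0, 0, -1],
    [0.158, 0.225, -0.122, 0, 0, 0, -1],
    [0.158, 0.225, -0.122, 0, 0, 0, -1],
    [0.158, 0.225, -0.122, 0, 0, 0, -1],
    [0.158, 0.225, -0.122, 0, 0, 0, -1],
    [0.158, 0.225, -0.122, 0, 0, 0, -1],
    [0.158, 0.225, -0.122, 0, 0, 0, -1],
    [0, 0, 0, 0, 0, 0, -1]
  ]
}}

```text
time_s: 30.1
eef_pos: [0.5758, -0.0083, 0.0944]
tool_rot: [0.697, 0.665, 0.226, 0.144]
contact_force: [1.0, -0.2, 0.8]
gripper_width: 0.0178
```

```bash
python3 log.py; python3 - <<'E'
from go import *
kn();A=plateT(C,YAW);F=[state()["contact_force"]]
for i in range(2):f=grab_frame("top");F.append(state()["contact_force"])
cv2.imwrite("pics/t12.png",cv2.resize(f[110:260,280:460,::-1],None,fx=4,fy=4,interpolation=cv2.INTER_CUBIC))
print("F plate",(A.T@(np.mean(F,0)-[.1,-.2,-1.7])).round(2))
# return path
Hp=np.array(H["eef_pos"]);HT=R.from_quat(H["tool_rot"]).as_matrix()
rows=[list(A[:,2]*.75)+[0,0,0]]*4+[[0,.3,1,0,0,0]]*4
p,T,q=sim(rows)
rv=R.from_matrix(HT@T.T).as_rotvec();print("rv",rv,"units",rv/.1)
n=int(np.ceil(np.abs(rv).max()/.1));d=Hp+[0,0,.15]-p;print(n,d,(d/.02/n).round(3),(rv/.1/n).round(3))
sim([[*(d/.02/n),*(rv/.1/n)]]*n,p,T,q)
E
```

```text
30.1 p [ 0.5758 -0.0083  0.0944] R [[0.015, 0.862, 0.507], [0.992, -0.075, 0.099], [0.123, 0.501, -0.856]] 
q [-0.357  0.606  2.072  1.613  0.273 -1.857] w 0.0178 F [ 0.99 -0.23  0.81] T [-0.387  0.07   0.268]
heel plate mm [ 38.   128.84  -2.74] tip [38.4  10.84 -2.81] lean 19.91 heel world [ 0.5738 -0.0713  0.0885]
F plate [-0.53  0.36  2.81]
3 [ 0.614 -0.012  0.14 ] [-0.33  0.53  1.95  0.98  0.32 -1.18] load 0.51 err 0.0
7 [0.614 0.012 0.22 ] [-0.28  0.38  1.89  0.58  0.45 -0.7 ] load 0.34 err 0.0
rv [-0.4108709   0.42309455  1.66394432] units [-4.10870903  4.2309455  16.63944323]
17 [-0.17581491  0.22121702 -0.04388156] [-0.517  0.651 -0.129] [-0.242  0.249  0.979]
3 [0.573 0.064 0.21 ] [-0.23  0.37  1.87  0.46  0.62 -0.92] load 0.17 err 0.0
7 [0.531 0.116 0.2  ] [-0.12  0.38  1.83  0.32  0.78 -1.09] load 0.14 err 0.0
11 [0.49  0.168 0.189] [ 0.02  0.41  1.78  0.19  0.93 -1.23] load 0.16 err 0.0
15 [0.449 0.22  0.179] [ 0.2   0.46  1.72  0.06  1.06 -1.36] load 0.19 err 0.0
```

View pics/t12.png

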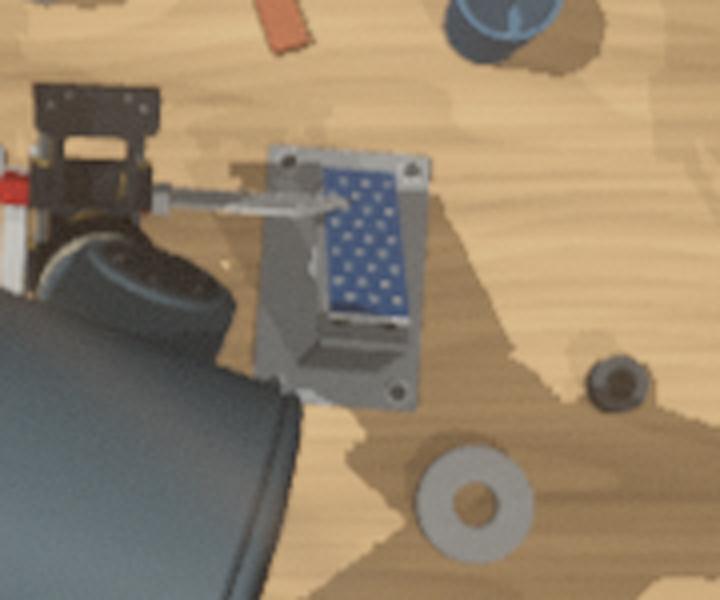

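>>> {"method": "carry_out", "body": {
  "series": [
    [0.48, -0.04, 0.575, 0, 0, 0, -1],
    [0.48, -0.04, 0.575, 0, 0, 0, -1],
    [0.48, -0.04, 0.575, 0, 0, 0, -1],
    [0.48, -0.04, 0.575, 0, 0, 0, -1],
    [-0.3, 0.3, 1, 0, 0, 0, -1],
    [-0.3, 0.3, 1, 0, 0, 0, -1],
    [-0.3, 0.3, 1, 0, 0, 0, -1],
    [-0.3, 0.3, 1, 0, 0, 0, -1]
  ]
}}

```text
time_s: 31.2
eef_pos: [0.5879, 0.0123, 0.2197]
tool_rot: [0.699, 0.664, 0.224, 0.143]
contact_force: [-0.1, -0.6, -2.0]
gripper_width: 0.0179
```

>>> {"method": "carry_out", "body": {
  "series": [
    [-0.5, 0.6, 0.4, -0.242, 0.249, 0.979, -1],
    [-0.5, 0.6, 0.4, -0.242, 0.249, 0.979, -1],
    [-0.5, 0.6, 0.4, -0.242, 0.249, 0.979, -1],
    [-0.5, 0.6, 0.4, -0.242, 0.249, 0.979, -1],
    [-0.5, 0.6, 0.2, -0.242, 0.249, 0.979, -1],
    [-0.5, 0.6, 0, -0.242, 0.249, 0.979, -1],
    [-0.5, 0.6, 0, -0.242, 0.249, 0.979, -1],
    [-0.5, 0.6, 0, -0.242, 0.249, 0.979, -1]
  ]
}}

```text
time_s: 32.2
eef_pos: [0.5077, 0.108, 0.2553]
tool_rot: [0.394, 0.909, 0.13, 0.046]
contact_force: [-0.4, 0.3, -2.0]
gripper_width: 0.0175
```

```bash
python3 log.py; cat >> go.py <<'E'
if H: HP=np.array(H["eef_pos"]);HT=R.from_quat(H["tool_rot"]).as_matrix()
E
python3 - <<'E'
from go import *
delta(HP+[0,0,.14],HT)
E
```

```text
32.2 p [0.5077 0.108  0.2553] R [[-0.686, 0.704, 0.185], [0.728, 0.656, 0.201], [0.02, 0.273, -0.962]] 
q [-0.144  0.267  1.819  0.288  0.917 -1.058] w 0.0175 F [-0.36  0.28 -1.99] T [-0.193  0.198  0.046]
target [0.4383 0.2335 0.1666] dp mm [-69.4 125.4 -88.7] rv [-0.2147  0.2203  0.8808] | units [-3.47  6.27 -4.43] [-2.15  2.2   8.81] | per row [-0.434  0.784 -0.554] [-0.268  0.275  1.101]
```

>>> {"method": "carry_out", "body": {
  "series": [
    [-0.434, 0.784, -0.2, -0.243, 0.25, 1, -1],
    [-0.434, 0.784, -0.2, -0.243, 0.25, 1, -1],
    [-0.434, 0.784, -0.2, -0.243, 0.25, 1, -1],
    [-0.434, 0.784, -0.2, -0.243, 0.25, 1, -1],
    [-0.434, 0.784, -0.2, -0.243, 0.25, 1, -1],
    [-0.434, 0.784, -0.2, -0.243, 0.25, 1, -1],
    [-0.434, 0.784, -0.2, -0.243, 0.25, 1, -1],
    [-0.434, 0.784, -0.2, -0.243, 0.25, 1, -1]
  ]
}}

```text
time_s: 33.2
eef_pos: [0.4386, 0.2329, 0.2234]
tool_rot: [0.014, 0.998, 0.014, -0.06]
contact_force: [0.1, 0.6, -1.3]
gripper_width: 0.0178
```

```bash
python3 log.py;python3 - <<'E'
from go import *
delta(HP+[0,0,.10],HT)
E
```

```text
33.2 p [0.4386 0.2329 0.2234] R [[-0.992, 0.03, -0.12], [0.027, 0.999, 0.029], [0.121, 0.025, -0.992]] 
q [ 0.228  0.396  1.683  0.06   1.174 -1.341] w 0.0178 F [ 0.06  0.58 -1.34] T [-0.033  0.041 -0.039]
target [0.4383 0.2335 0.1266] dp mm [ -0.3   0.6 -96.8] rv [-0.0224  0.0195  0.0804] | units [-0.01  0.03 -4.84] [-0.22  0.19  0.8 ] | per row [-0.002  0.003 -0.605] [-0.028  0.024  0.1  ]
```

>>> {"method": "carry_out", "body": {
  "series": [
    [0, 0.01, -0.4, -0.055, 0.048, 0.2, -1],
    [0, 0.01, -0.7, -0.055, 0.048, 0.2, -1],
    [0, 0.01, -0.9, -0.055, 0.048, 0.2, -1],
    [0, 0, -0.9, -0.055, 0.048, 0.2, -1],
    [0, 0, -0.8, 0, 0, 0, -1],
    [0, 0, -0.7, 0, 0, 0, -1],
    [0, 0, -0.4, 0, 0, 0, -1],
    [0, 0, 0, 0, 0, 0, -1]
  ]
}}

```text
time_s: 34.2
eef_pos: [0.4404, 0.2333, 0.1279]
tool_rot: [-0.024, 0.997, 0.001, -0.068]
contact_force: [0.3, 0.4, -1.4]
gripper_width: 0.0179
```

```bash
python3 log.py;python3 - <<'E'
from go import *
delta(HP+[0,0,.04],HT)
f=grab_frame("wrist");cv2.imwrite("pics/w13.png",f[:,:,::-1])
f=grab_frame("top");cv2.imwrite("pics/t13.png",cv2.resize(f[110:260,160:320,::-1],None,fx=4,fy=4,interpolation=cv2.INTER_CUBIC))
f=grab_frame("side");cv2.imwrite("pics/s13.png",cv2.resize(f[90:230,230:390,::-1],None,fx=4,fy=4,interpolation=cv2.INTER_CUBIC))
delta(HP+[0,0,.04],HT)
# lateral checks from stroke: knife rotation in grip unknown; compare butt px
a=cv2.imread("pics/w4.png").astype(int);b=cv2.imread("pics/w13.png").astype(int)
for im in (a,b):
    m=(im[...,2]>140)&(im[...,1]<100)&(im[...,0]<100);m[:, :280]=0;m[:,350:]=0;ys,xs=np.nonzero(m);print(xs.min(),xs.max(),ys.min(),ys.max(),[round(xs[ys==y].mean(),1) for y in (165,180,195,210) if (ys==y).any()])
E
```

```text
34.2 p [0.4404 0.2333 0.1279] R [[-0.989, -0.048, -0.137], [-0.048, 0.999, -0.002], [0.137, 0.005, -0.991]] 
q [ 0.243  0.549  1.747  0.038  0.979 -1.399] w 0.0179 F [ 0.29  0.36 -1.42] T [ 0.021 -0.023  0.012]
target [0.4383 0.2335 0.0666] dp mm [ -2.1   0.1 -61.3] rv [-0.0018  0.0039  0.0018] | units [-0.11  0.01 -3.06] [-0.02  0.04  0.02] | per row [-0.013  0.001 -0.383] [-0.002  0.005  0.002]
target [0.4383 0.2335 0.0666] dp mm [ -2.9  -0.2 -62.4] rv [-0.0025  0.0064  0.0015] | units [-0.14 -0.01 -3.12] [-0.02  0.06  0.02] | per row [-0.018 -0.001 -0.39 ] [-0.003  0.008  0.002]
295 335 157 322 [np.float64(315.5), np.float64(315.5), np.float64(315.5), np.float64(315.5)]
295 335 157 320 [np.float64(315.5), np.float64(315.5), np.float64(315.5), np.float64(315.5)]
```

View pics/t13.png

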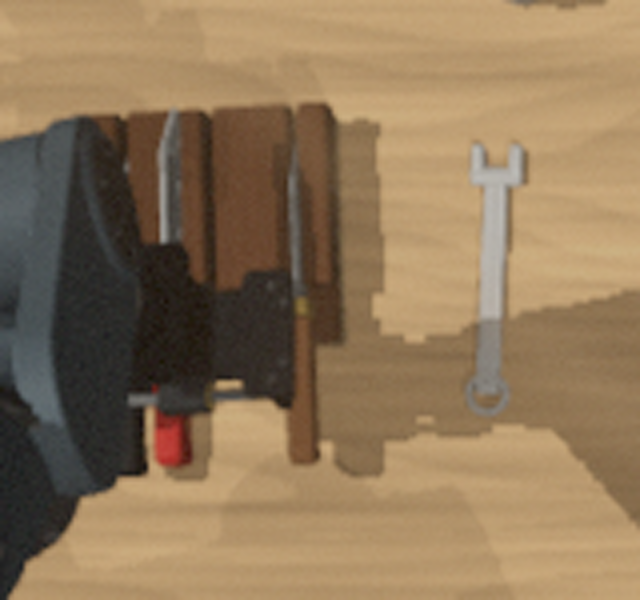

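View pics/s13.png

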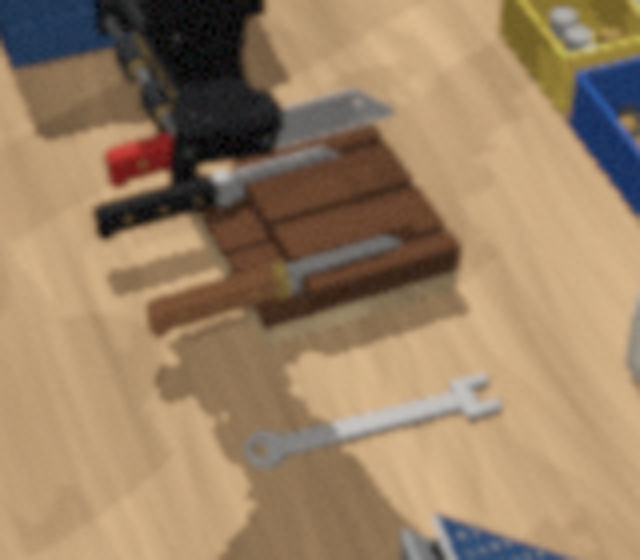

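>>> {"method": "carry_out", "body": {
  "series": [
    [-0.1, 0, -0.4, -0.02, 0.05, 0.02, -1],
    [-0.04, 0, -0.6, 0, 0, 0, -1],
    [0, 0, -0.6, 0, 0, 0, -1],
    [0, 0, -0.5, 0, 0, 0, -1],
    [0, 0, -0.3, 0, 0, 0, -1],
    [0, 0, -0.1, 0, 0, 0, -1],
    [0, 0, 0, 0, 0, 0, -1],
    [0, 0, 0, 0, 0, 0, -1]
  ]
}}

```text
time_s: 35.35
eef_pos: [0.4382, 0.2336, 0.0788]
tool_rot: [-0.025, 0.997, 0.0, -0.07]
contact_force: [0.3, -0.4, -1.1]
gripper_width: 0.0176
```

```bash
python3 log.py;python3 - <<'E'
from go import *
delta(HP+[0,0,.02],HT)
for i in range(4): f=grab_frame("top")
delta(HP,HT)
E
```

```text
35.35 p [0.4382 0.2336 0.0788] R [[-0.989, -0.05, -0.14], [-0.05, 0.999, -0.004], [0.14, 0.004, -0.99]] 
q [ 0.245  0.631  1.78   0.04   0.868 -1.404] w 0.0176 F [ 0.33 -0.36 -1.13] T [ 0.018 -0.057 -0.001]
target [0.4383 0.2335 0.0466] dp mm [  0.1  -0.1 -32.2] rv [-0.0003  0.001  -0.0004] | units [ 0.   -0.01 -1.61] [-0.    0.01 -0.  ] | per row [ 0.001 -0.001 -0.201] [-0.     0.001 -0.001]
target [0.4383 0.2335 0.0266] dp mm [  0.2  -0.1 -52.2] rv [-0.0003  0.0008 -0.0004] | units [ 0.01 -0.   -2.61] [-0.    0.01 -0.  ] | per row [ 0.001 -0.001 -0.326] [-0.     0.001 -0.   ]
```

Aligned to within 0.2 mm. Now inserting straight down, first by 32 mm.

>>> {"method": "carry_out", "body": {
  "series": [
    [0, 0, -0.3, 0, 0.01, 0, -1],
    [0, 0, -0.3, 0, 0, 0, -1],
    [0, 0, -0.25, 0, 0, 0, -1],
    [0, 0, -0.2, 0, 0, 0, -1],
    [0, 0, -0.2, 0, 0, 0, -1],
    [0, 0, -0.2, 0, 0, 0, -1],
    [0, 0, -0.15, 0, 0, 0, -1],
    [0, 0, 0, 0, 0, 0, -1]
  ]
}}

```text
time_s: 36.55
eef_pos: [0.4378, 0.2335, 0.0463]
tool_rot: [-0.025, 0.997, -0.0, -0.071]
contact_force: [-0.6, 0.2, -1.9]
gripper_width: 0.0175
```

```bash
python3 log.py;python3 - <<'E'
from go import *
F=[]
for i in range(3): f=grab_frame("side");F.append(state()["contact_force"])
print(np.round(F,2))
delta(HP,HT)
E
```

```text
36.55 p [0.4378 0.2335 0.0463] R [[-0.989, -0.05, -0.142], [-0.05, 0.999, -0.004], [0.142, 0.003, -0.99]] 
q [ 0.245  0.689  1.793  0.043  0.799 -1.408] w 0.0175 F [-0.63  0.17 -1.86] T [ 0.04  -0.058 -0.025]
[[ 0.2  -0.3  -0.84]
 [ 0.15 -0.67 -1.77]
 [-0.33 -1.29 -0.74]]
target [0.4383 0.2335 0.0266] dp mm [  0.3  -0.1 -20. ] rv [-0.0002 -0.0005 -0.0004] | units [ 0.01 -0.   -1.  ] [-0.   -0.01 -0.  ] | per row [ 0.002 -0.    -0.125] [-0.    -0.001 -0.   ]
```

No lateral force, so the blade is inside the slot. Final 20 mm.

>>> {"method": "carry_out", "body": {
  "series": [
    [0.01, 0, -0.2, 0, 0, 0, -1],
    [0, 0, -0.2, 0, 0, 0, -1],
    [0, 0, -0.2, 0, 0, 0, -1],
    [0, 0, -0.15, 0, 0, 0, -1],
    [0, 0, -0.15, 0, 0, 0, -1],
    [0, 0, -0.1, 0, 0, 0, -1],
    [0, 0, 0, 0, 0, 0, -1],
    [0, 0, 0, 0, 0, 0, -1]
  ]
}}

```text
time_s: 37.7
eef_pos: [0.438, 0.2335, 0.0267]
tool_rot: [-0.025, 0.997, -0.0, -0.071]
contact_force: [-1.6, -0.7, 0.8]
gripper_width: 0.0175
```

```bash
python3 log.py;python3 - <<'E'
from go import *
F=[]
for i in range(4): f=grab_frame("side");F.append(state()["contact_force"])
print(np.round(F,2),np.mean(F,0).round(2))
cv2.imwrite("pics/s14.png",cv2.resize(f[90:230,230:390,::-1],None,fx=4,fy=4,interpolation=cv2.INTER_CUBIC))
delta(HP,HT)
E
```

```text
37.7 p [0.438  0.2335 0.0267] R [[-0.989, -0.05, -0.141], [-0.05, 0.999, -0.004], [0.141, 0.003, -0.99]] 
q [ 0.245  0.725  1.799  0.045  0.757 -1.411] w 0.0175 F [-1.63 -0.74  0.75] T [-0.074  0.058  0.018]
[[-1.26 -0.25  0.59]
 [-0.39 -0.21  0.76]
 [-1.41 -0.27  1.16]
 [-1.27 -0.69  0.72]] [-1.08 -0.36  0.81]
target [0.4383 0.2335 0.0266] dp mm [ 0.3 -0.1 -0. ] rv [-0.0001 -0.0009 -0.0004] | units [ 0.02 -0.   -0.  ] [-0.   -0.01 -0.  ] | per row [ 0.002 -0.    -0.   ] [-0.    -0.001 -0.001]
```

View pics/s14.png

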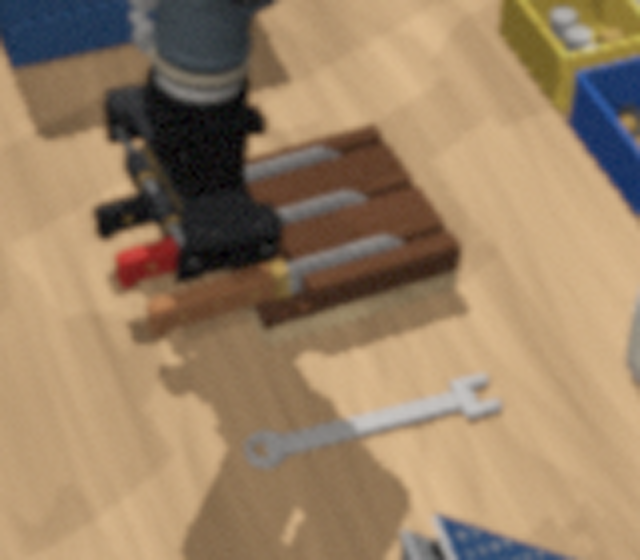

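>>> {"method": "carry_out", "body": {
  "series": [
    [0, 0, 0, 0, 0, 0, -0.4],
    [0, 0, 0, 0, 0, 0, -0.2],
    [0, 0, 0, 0, 0, 0, -0.1],
    [0, 0, 0, 0, 0, 0, -0.1],
    [0, 0, 0, 0, 0, 0, -0.1],
    [0, 0, 0, 0, 0, 0, -0.1],
    [0, 0, 0, 0, 0, 0, -0.1],
    [0, 0, 0, 0, 0, 0, -0.1]
  ]
}}

```text
time_s: 38.9
eef_pos: [0.4381, 0.2335, 0.0265]
tool_rot: [-0.025, 0.997, -0.0, -0.071]
contact_force: [0.9, -0.2, -0.2]
gripper_width: 0.0391
```

```bash
python3 log.py;python3 - <<'E'
from go import *
f=grab_frame("wrist");cv2.imwrite("pics/w15.png",f[:,:,::-1])
E
```

```text
38.9 p [0.4381 0.2335 0.0265] R [[-0.989, -0.05, -0.141], [-0.05, 0.999, -0.004], [0.141, 0.003, -0.99]] 
q [ 0.245  0.725  1.799  0.045  0.757 -1.411] w 0.0391 F [ 0.89 -0.2  -0.23] T [ 0.025 -0.087 -0.018]
```

View pics/w15.png

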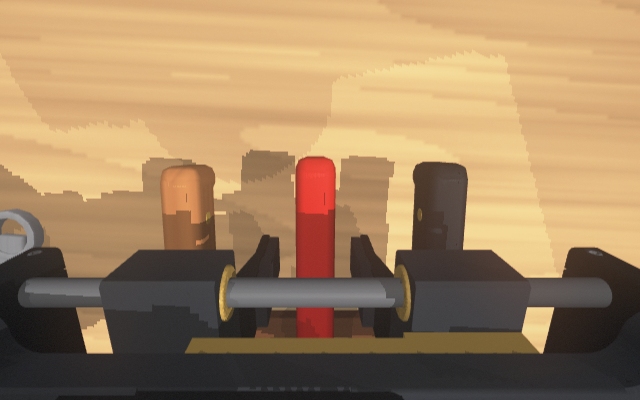

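The wrist view matches the one from before the grasp: butt at (315,157), fingers clear on both sides. Retreating straight up, then away so the view is clear.

>>> {"method": "carry_out", "body": {
  "series": [
    [0, 0, 0.4, 0, 0, 0, -0.1],
    [0, 0, 0.8, 0, 0, 0, -0.1],
    [0, 0, 1, 0, 0, 0, -0.1],
    [0, 0, 1, 0, 0, 0, -0.1],
    [0, 0, 1, 0, 0, 0, -0.1],
    [0, 0, 1, 0, 0, 0, -0.1],
    [0, 0, 1, 0, 0, 0, -0.1],
    [0, 0, 1, 0, 0, 0, -0.1]
  ]
}}

```text
time_s: 39.95
eef_pos: [0.438, 0.2335, 0.1724]
tool_rot: [-0.025, 0.997, 0.0, -0.07]
contact_force: [0.0, -0.3, 0.8]
gripper_width: 0.0394
```

>>> {"method": "carry_out", "body": {
  "series": [
    [0, -1, 0.4, 0, 0, 0, -0.1],
    [0, -1, 0.4, 0, 0, 0, -0.1],
    [0, -1, 0.4, 0, 0, 0, -0.1],
    [0, -1, 0.4, 0, 0, 0, -0.1],
    [0, -1, 0.4, 0, 0, 0, -0.1],
    [0, -1, 0.4, 0, 0, 0, -0.1],
    [0, -1, 0.4, 0, 0, 0, -0.1],
    [0, -1, 0.4, 0, 0, 0, -0.1]
  ]
}}

```text
time_s: 40.95
eef_pos: [0.4378, 0.0729, 0.2359]
tool_rot: [-0.025, 0.997, -0.0, -0.07]
contact_force: [-0.4, -0.9, -0.1]
gripper_width: 0.0391
```

```bash
python3 log.py;python3 - <<'E'
from go import *
f=grab_frame("top");g=grab_frame("side")
a=cv2.imread("pics/top0.png");b=cv2.imread("pics/side0.png")
o=np.hstack([cv2.resize(x[120:250,160:330],None,fx=2.3,fy=2.3,interpolation=cv2.INTER_CUBIC) for x in (a,f[:,:,::-1])])
o2=np.hstack([cv2.resize(x[110:210,240:410],None,fx=2.3,fy=2.3,interpolation=cv2.INTER_CUBIC) for x in (b,g[:,:,::-1])])
cv2.imwrite("pics/end.png",np.vstack([o,o2]));cv2.imwrite("pics/side_end.png",g[:,:,::-1]);cv2.imwrite("pics/top_end.png",f[:,:,::-1])
for im in (cv2.imread("pics/top0.png").astype(int)[...,::-1],f.astype(int)):
    m=(im[...,0]>110)&(im[...,1]<80)&(im[...,2]<80);sub=np.zeros_like(m);sub[180:235,200:230]=1;m&=sub>0;ys,xs=np.nonzero(m);print(len(xs),xs.mean().round(2),ys.mean().round(2),xs.min(),xs.max(),ys.min(),ys.max())
E
```

```text
40.95 p [0.4378 0.0729 0.2359] R [[-0.989, -0.05, -0.14], [-0.05, 0.999, -0.004], [0.14, 0.003, -0.99]] 
q [-0.077  0.327  1.76  -0.016  1.194 -1.692] w 0.0391 F [-0.45 -0.88 -0.14] T [-0.027 -0.095  0.017]
242 212.23 209.73 209 217 192 228<stdin>:8: RuntimeWarning: Mean of empty slice.
  ret = ret.dtype.type(ret / rcount)
Traceback (most recent call last):
ValueError: zero-size array to reduction operation minimum which has no identity
```

View pics/end.png

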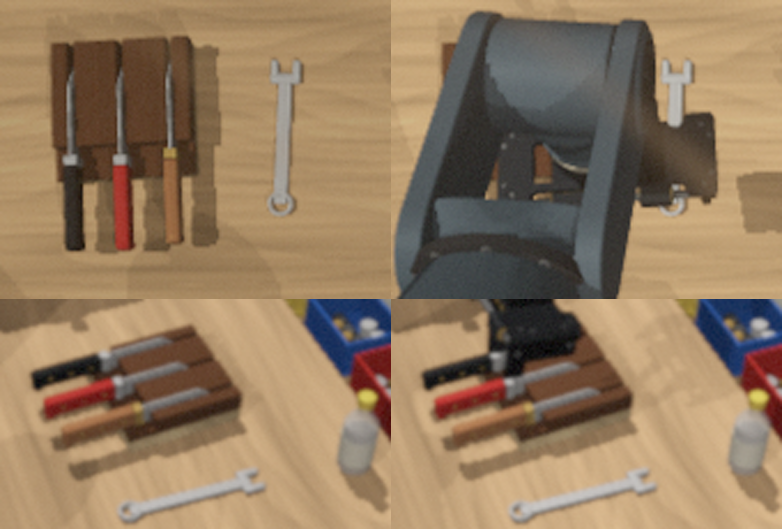

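View pics/side_end.png

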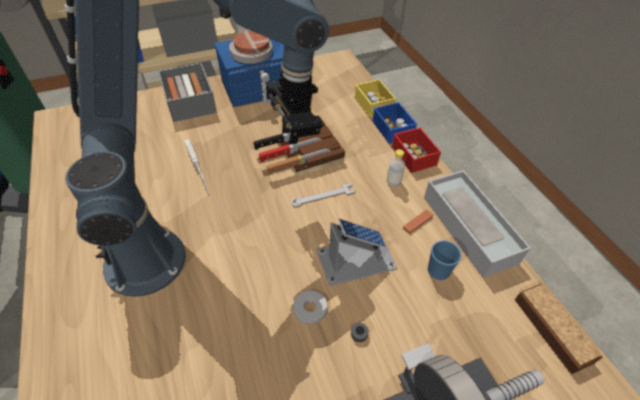

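>>> {"method": "carry_out", "body": {
  "series": [
    [0, -1, 0.2, 0, 0, 0, -0.1],
    [0, -1, 0.2, 0, 0, 0, -0.1],
    [0, -1, 0.2, 0, 0, 0, -0.1],
    [0, -1, 0.2, 0, 0, 0, -0.1],
    [0, -1, 0.2, 0, 0, 0, -0.1],
    [0, -1, 0.2, 0, 0, 0, -0.1],
    [0, -1, 0, 0, 0, 0, -0.1],
    [0, -1, 0, 0, 0, 0, -0.1]
  ]
}}

```text
time_s: 42.05
eef_pos: [0.438, -0.0861, 0.2589]
tool_rot: [-0.025, 0.997, 0.0, -0.071]
contact_force: [-0.2, -1.2, -0.5]
gripper_width: 0.0391
```

```bash
python3 log.py;python3 - <<'E'
from go import *
f=grab_frame("top");g=grab_frame("side")
cv2.imwrite("pics/end2.png",np.vstack([np.hstack([cv2.resize(x[120:250,160:330],None,fx=2.3,fy=2.3,interpolation=cv2.INTER_CUBIC) for x in (cv2.imread("pics/top0.png"),f[:,:,::-1])]),np.hstack([cv2.resize(x[110:210,240:410],None,fx=2.3,fy=2.3,interpolation=cv2.INTER_CUBIC) for x in (cv2.imread("pics/side0.png"),g[:,:,::-1])])]))
for a,b,(y0,y1,x0,x1) in ((cv2.imread("pics/top0.png")[...,::-1],f,(180,235,200,230)),(cv2.imread("pics/side0.png")[...,::-1],g,(130,175,250,310))):
  for im in (a.astype(int),b.astype(int)):
    m=(im[...,0]>1.9*im[...,1])&(im[...,0]>80)&(im[...,2]<90);sub=np.zeros_like(m);sub[y0:y1,x0:x1]=1;m&=sub>0;ys,xs=np.nonzero(m)
    if len(xs):print(len(xs),xs.mean().round(2),ys.mean().round(2),xs.min(),xs.max(),ys.min(),ys.max())
E
```

```text
42.05 p [ 0.438  -0.0861  0.2589] R [[-0.989, -0.05, -0.141], [-0.051, 0.999, -0.003], [0.141, 0.004, -0.99]] 
q [-0.404  0.3    1.725 -0.062  1.245 -2.003] w 0.0391 F [-0.18 -1.17 -0.47] T [ 0.036 -0.114 -0.01 ]
258 212.66 209.69 209 217 192 228
277 212.73 209.73 209 217 192 228
265 274.49 152.47 259 289 144 161
265 274.22 152.45 259 289 144 161
```

View pics/end2.png

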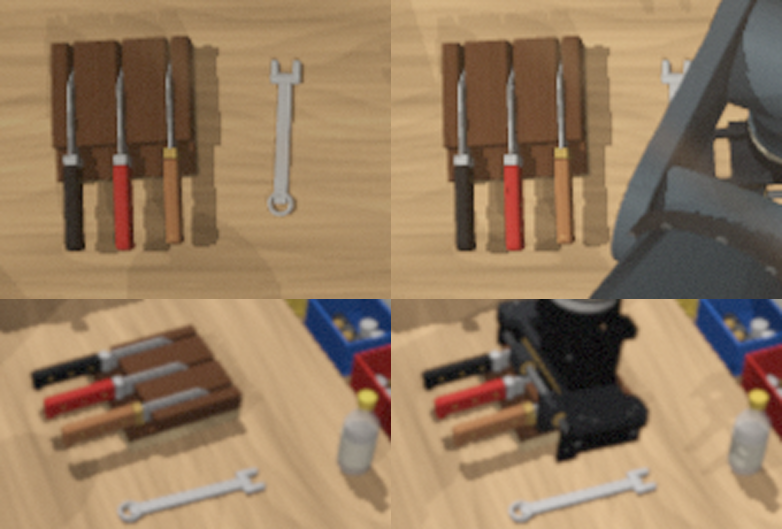

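Before (left) and after (right) match: the red handle's pixel extents are identical in both views, and the other knives have not moved. Handing in.

```bash
python3 -c "
from workcell import *
print(close_job())"
```

```text
the job is handed in; nothing more can be done
None
```

I honed both faces of the red-handled knife on the blue plate, put it back fully home in its own slot, and handed the job in at about 42 s.

- **Left-face stroke:** The heel was set down about 40 mm above the plate's centre. The knife was drawn down and lengthwise at 20.0° lean to finish on the tip about 37 mm below centre.
- **Right-face stroke:** After lifting off and turning the knife end for end, I gave it the same stroke at 19.8–20.0° lean, finishing about 38 mm below centre.
- **Bearing force:** The normal force was about 2–3.3 N throughout, which is roughly 2–3 mm of give against the 8 mm stops.
- **Return:** The gripper ended within 0.4 mm of its pick-up pose, and there was no sideways load during insertion. Before and after pictures show the red handle at the same pixel extents in the top and side views. The black and wood knives and the other things that showed look unmoved.

**Limits of these checks:**
- **Plate give:** It was inferred from a noisy force signal of about ±0.5 N, not measured directly. At the start of the right-face stroke the arm read about 2 mm short of the commanded depth, although the force there was already about 3 N.
- **Heel position:** Each stroke began with the heel corner about 2 mm outside the plate's side edge, because the bolster would otherwise have rested on the plate. The last 2 mm or so of edge at the heel was therefore not honed.

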